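Fit the upper tray of a spice stand

TASK

Finish the spice stand: hang the loose white tray by its claws in the top two slots of the upright and let go of it, then press it down on the tab at its back until it is fully home and the spring catch has locked it. Then stand the brown-capped spice jar from the table upright in that tray; leave the jar in the lower tray and the salt jar where they are.

Things in the scene. Friction and masses are not known exactly. Their poses are not given: they have to be found in the camera images.
- stand: Grey spice stand fixed to the table: slotted upright 40 mm wide, 265 mm high, on a base plate 124 mm wide (118 mm out in front of the face, 54 mm behind; top at 10 mm). Origin on the table under the middle of the upright's front face; x into the face (trays hang on the -x side), z up. A tray like the loose one is fixed in the lowest two slots; the jar in it reaches up to 125 mm.
- top_slot (a point): Middle of the bottom edge of the top slot, in the plane of the upright's front face, 224 mm above the table; axes as the stand's. The upright is a channel whose front wall, 4 mm thick, has five slots one above the other, each 13 mm wide and 28 mm high, 46 mm apart (webs of 18 mm between).
- tray: Loose white metal tray, about 0.22 kg, standing on the table. Origin under its middle; x to its back, z up. 60 mm wide (y), from x = -55 mm (front lip 18 mm high) to +50 mm (flat back 76 mm high). Side cheeks 48 mm high from the back to x = -32 mm, then sloping to 20 mm: grip it from above across both (60 mm). Two steel claws behind its back. When home its underside is 161 mm above the table.
- upper_claw (a point): In the tray's back plane, middle of the upper neck's underside, 63 mm above the tray's underside (lower neck: 17 mm). Claws are 7 mm thick, reach 15.5 mm back: a neck 7 mm high, 6 mm long, then a lip down to 15 mm under the neck. They enter the slots with this point 15 to 21 mm above top_slot; home it is at top_slot, up to 2 mm in front of the face.
- tab (a point): Middle of the top of the ribbed press tab, 79 mm above the tray's underside: a level flange, 22 mm deep (x) and 44 mm wide (y), bent forward from the top of the tray's back. When the tray is home the upright rises 25 mm above the tab.
- tray_floor (a point): Middle of the top of the tray's floor (3.5 mm above its underside, at the tray's origin); axes as the tray's. The floor is 53 mm wide between the cheeks; the jar may stand anywhere on it.
- catch (a joint): Spring catch in the upright behind the top two slots: backward travel in m. Once the claws are in and the tray is lowered, they come to rest on its ramps about 10 mm above home, where the released tray hangs. Pressing down with some 7 to 15 N drives the tray home; the catch yields by up to 5 mm and snaps back to 0 over the claws (locked). Its release tab stands 17 mm above the upright.
- jar: Spice jar with a dark brown cap (its flat top is pale), standing on the table, 0.11 kg: round, 44 mm in diameter, 96 mm high; the cap takes the top 21 mm. Origin at the centre of its underside, z up.
- lower_jar: White-capped spice jar, 47 mm in diameter and 98 mm high, standing in the lower tray; leave it there. Origin at the centre of its underside.
- salt_jar: White lidded salt jar, 87 mm in diameter, 110 mm high, standing on the table; a bystander. Origin at the centre of its underside.

How it is judged:
By the outcome, as a careful person would: the job done as asked, in the order asked, and still so for the second after the job is handed in, with the robot touching nothing.
It also fails if it takes over 62 s, if anything falls off the work surface, if the arm or the gripper's body presses on something with over 40 N, if the wrist force passes 120 N, or if a joint passes its speed limit or range.

ROBOT

A 7-joint arm with a two-finger parallel gripper is mounted at the origin on the work surface; the furniture and walls round the work are solid. World frame = base frame: x ahead of the robot, y to its left, z up, the work surface at z = 0. Lengths are in m, angles in rad, forces in N, time in s.
With the tool pointing down it reaches from about 0.4 to 0.85 m from the base axis. Payload 10.4 kg.
Tool frame: the origin (TCP) lies between the finger pads; the fingertips stand tcp_to_tips ahead of it and the grasp point (between the pads) lies 8 mm behind it (tcp_to_tips is the distance from the TCP to the fingertips, in m); z points along the fingers, y is the line along which they close (so a half turn about z gives the same grasp; the last joint's range is limited). The gripper opens to 85 mm and grips with 20 to 120 N. Pads are 22 mm wide; open, the fingers measure 114 mm over their backs; the gripper's body (76 mm by 85 mm) begins 54 mm behind the grasp point. The pads swing forward as they close: fully open they stand 13 mm farther back than shut.
Start: joints at [-0.023, 0.332, -0.065, 1.46, 0.022, 1.35, -0.088], TCP at [0.625, 0, 0.242] pointing down, gripper open.
Joint ranges: [-2.6, 2.6], [-0.5, 2.12], [-1.47, 1.34], [0.16, 2.42], [-1.27, 4.41], [0.06, 2.06], [-2.6, 2.6]. Speed limits (rad/s): [2.22, 2.22, 2.79, 2.79, 3.14, 3.14, 3.14].

INTERFACE

Orientations are given as a unit quaternion [x, y, z, w].
In Python, from workcell import * gives the robot as it stands.
- The arm moves only by the tool apply_moves, never from a script. Its argument "rows" is a list of rows, each an object of numbers: "x", "y", "z": the shift along the tool's x, y, z in mm; "ax", "ay", "az": the turn, a rotation vector about the tool's x, y, z in degrees; "gripper": the closure, from 0 (fully open) to 1 (shut). A call has 1 to 5 rows; each row shifts and turns the commanded pose from where the row before left it, along the tool's axes as they then stand; what a row does not reach is not made up. A row lasts 1/12 s, in which the tool goes at most 41.7 mm and 7.16 degrees, less where a joint would pass 70% of its speed; a pose out of reach is approached as far as the arm can. A call with a gripper value outside its range is refused whole. The fingers move at their own pace and stop on an object; "newtons" is the grip in N (left out, the last holds). Time passes only in rows, so rows that do not move let the fingers close. It gives the time, the measured TCP pose, the force, the opening and the grip force at its end, in the units of the state.
- get_obs(): the state, without advancing time (a new reading comes with each control period).
- camera(name): name is "scene" or "side" or "wrist"; returns a dict with "color" (420x560x3 uint8, red, green, blue), "fov_y" (degrees; the focal length in pixels is half the picture's height over the tangent of half this angle, whatever the lens; pixels are square), "cx", "cy" (the principal point, pixels), "k1" (the pictures are not rectified: a ray, as slopes to the right and down, at radius r is drawn at 1 + k1 r^2 times it, then the intrinsics apply), "rvec" (rotation vector, rad) and "tvec" (3), from world to camera coordinates, as OpenCV has them. Camera axes: x right, y down, z forward; pixel columns grow to the right and rows downward; lengths in m; the calibration is good to about 2 mm. A picture is of the moment at which its call begins. There is no depth.
- hand_in(): hands the job in; it is judged then, once.
The state is a dict: "clock": time; "joint_pos": joint angles; "joint_velocities": joint speeds; "tau": joint torques, N m; "position": TCP position; "ee_rot": TCP orientation; "ft_force": force on the tool from outside, world axes, zero at the start; "torque": the same for the moment, N m; "grip_width": opening from 0.0 (shut) to 1.0 (fully open); "grasp_force": force on a finger pad.
Only numpy, scipy, OpenCV 4.12 (cv2) and the standard library are available. Lean on these libraries where they do the work, as an engineer would, in place of code of your own. Each camera call takes 0.05 s, during which the arm holds its last target. There are 200 camera calls.

## Working session

There is one attempt and no reset: what is moved stays moved. The work goes in short steps, Python scripts to look and compute and a tool call to move; the robot and the scene stay as the last step left them, time stands still between calls to the robot, and variables do not carry over. Pictures are saved under pics/ and viewed, at most 10 in all, crops included, and the job is handed in when it is done.

Besides the shell and the picture viewer there is one more tool, called after "Request:" as name(argument=value, ...) on one line, values as JSON. apply_moves: Moves the arm, as the interface text tells. Its arguments: {"type":"object","properties":{"rows":{"type":"array","items":{"type":"object","properties":{"x":{"type":"number"},"y":{"type":"number"},"z":{"type":"number"},"ax":{"type":"number"},"ay":{"type":"number"},"az":{"type":"number"},"gripper":{"type":"number"}}}},"newtons":{"type":"number"}},"required":["rows"]}

```bash
ls; mkdir -p pics; python3 - <<'E'
from workcell import *
import cv2,numpy as np
o=get_obs();print(o)
for n in ["scene","side","wrist"]:
    c=camera(n);cv2.imwrite(f"pics/{n}0.png",c["color"][:,:,::-1]);print(n,{k:v for k,v in c.items() if k!="color"})
E
python3 -c "
import cv2,numpy as np
a=cv2.imread('pics/scene0.png');print(a.shape)"
```

```text
pics
{'clock': 0.0, 'joint_pos': array([-0.02257434,  0.3328451 , -0.06470514,  1.46093732,  0.0216056 ,
        1.34992509, -0.08845163]), 'joint_velocities': array([-2.21536366e-04, -1.24712913e-04, -1.20799358e-03,  9.96027934e-04,
        2.48924661e-04, -3.87331439e-04,  6.63860822e-05]), 'tau': array([ 4.98105128e-04, -6.25449800e+01,  4.97091911e-02, -3.91610491e+01,
        1.63588714e-02,  9.83294769e-03, -6.01235030e-06]), 'position': array([ 6.24633631e-01, -2.01593277e-05,  2.41534576e-01]), 'ee_rot': array([ 7.07089032e-01,  7.07124174e-01, -5.26289325e-04, -4.75882976e-04]), 'ft_force': array([-0.09029087, -1.00380437,  0.1499487 ]), 'torque': array([ 0.01538843, -0.00872999, -0.02546356]), 'grasp_force': 0.0, 'grip_width': 1.0028788873228576}
scene {'fov_y': 44.73120156243824, 'cx': 290.4834227427385, 'cy': 207.6007952975192, 'k1': 0.037812636317170197, 'rvec': array([ 0.57551333, -2.53913392,  1.3421792 ]), 'tvec': array([0.36134758, 0.3298895 , 0.97501868])}
side {'fov_y': 56.17793092896147, 'cx': 280.45909051822014, 'cy': 210.64308744176773, 'k1': -0.06706173210789443, 'rvec': array([ 2.29081748e+00, -3.06044649e-02,  4.68569735e-04]), 'tvec': array([-0.49346625,  0.01640707,  1.10166698])}
wrist {'fov_y': 64.37225996862044, 'cx': 287.9243336470367, 'cy': 208.788016826049, 'k1': -0.04822729731186351, 'rvec': array([-2.86281102e+00, -1.32433858e-03,  1.58085751e-03]), 'tvec': array([-0.62502286, -0.03577789,  0.37935841])}
(420, 560, 3)
```

View pics/scene0.png

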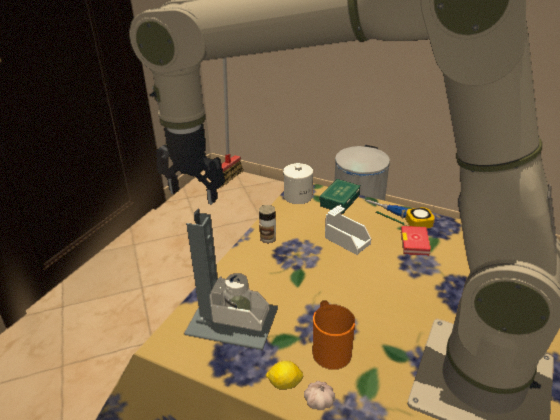

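View pics/side0.png

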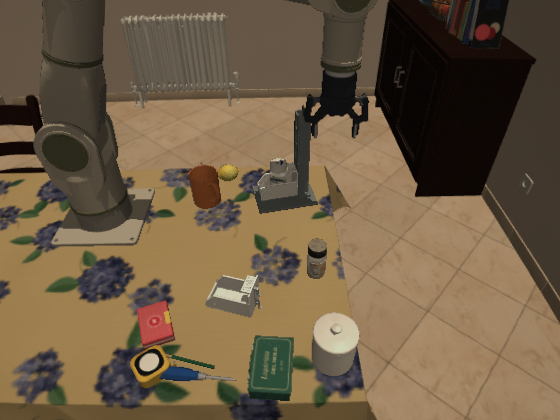

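```bash
python3 - <<'E'
import workcell
print({k:getattr(workcell,k) for k in dir(workcell) if not k.startswith('_')})
E
```

```text
{'MotionError': <class 'workcell.MotionError'>, 'camera': <function make.<locals>.drawn_camera at 0x7ff82fce4040>, 'get_obs': <function make.<locals>.<lambda> at 0x7ff82fce4540>, 'hand_in': <function connect.<locals>.done at 0x7ff82fc57740>, 'tcp_to_tips': 0.011}
```

```bash
cat > h.py <<'E'
import cv2,numpy as np
from workcell import *
class Cam:
    def __init__(s,n):
        c=camera(n);s.im=c["color"][:,:,::-1].copy();f=210/np.tan(np.radians(c["fov_y"]/2))
        s.K=np.array([[f,0,c["cx"]],[0,f,c["cy"]],[0,0,1]]);s.d=np.array([c["k1"],0,0,0.])
        s.rv=c["rvec"];s.tv=c["tvec"];s.R=cv2.Rodrigues(s.rv)[0];s.C=-s.R.T@s.tv
    def ray(s,p):
        q=cv2.undistortPoints(np.array([[p]],float),s.K,s.d).ravel();v=s.R.T@np.r_[q,1];return v/np.linalg.norm(v)
    def on(s,p,z):
        v=s.ray(p);return s.C+v*(z-s.C[2])/v[2]
    def pix(s,X):
        return cv2.projectPoints(np.atleast_2d(np.array(X,float)),s.rv,s.tv,s.K,s.d)[0].reshape(-1,2)
    def save(s,fn,x,y,w,h,k):
        cv2.imwrite(fn,cv2.resize(s.im[y:y+h,x:x+w],None,fx=k,fy=k,interpolation=cv2.INTER_CUBIC))
def tri(a,pa,b,pb):
    A=np.zeros((3,3));r=np.zeros(3)
    for c,p in((a,pa),(b,pb)):
        v=c.ray(p);M=np.eye(3)-np.outer(v,v);A+=M;r+=M@c.C
    X=np.linalg.solve(A,r);return X,np.linalg.norm(a.pix(X)-pa),np.linalg.norm(b.pix(X)-pb)
E
python3 - <<'E'
from h import *
a=Cam("scene");b=Cam("side")
print(a.C,b.C,b.R)
A=cv2.resize(a.im[190:350,180:380],None,fx=4,fy=4,interpolation=cv2.INTER_CUBIC);cv2.imwrite("pics/s1.png",A[:600])
b.save("pics/d1.png",195,100,140,220,1)
B1=cv2.resize(b.im[95:215,245:325],None,fx=5,fy=5,interpolation=cv2.INTER_CUBIC)
B2=cv2.resize(b.im[230:320,200:270],None,fx=5,fy=5,interpolation=cv2.INTER_CUBIC)
o=np.zeros((600,760,3),np.uint8);o[:600,:400]=B1;o[:450,405:755]=B2
cv2.imwrite("pics/d1.png",o)
E
```

```text
[0.05306942 0.71434767 0.8227707 ] [ 0.48224557 -0.82819479  0.73415317] [[ 0.99970379 -0.0223208  -0.00970157]
 [-0.02201334 -0.65925814 -0.75159438]
 [ 0.01038035  0.75158532 -0.65955421]]
```

View pics/s1.png

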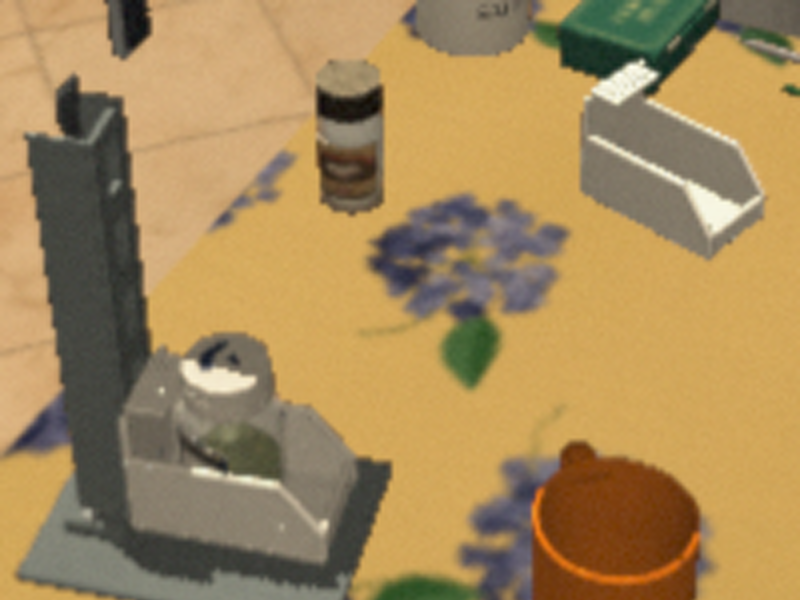

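View pics/d1.png

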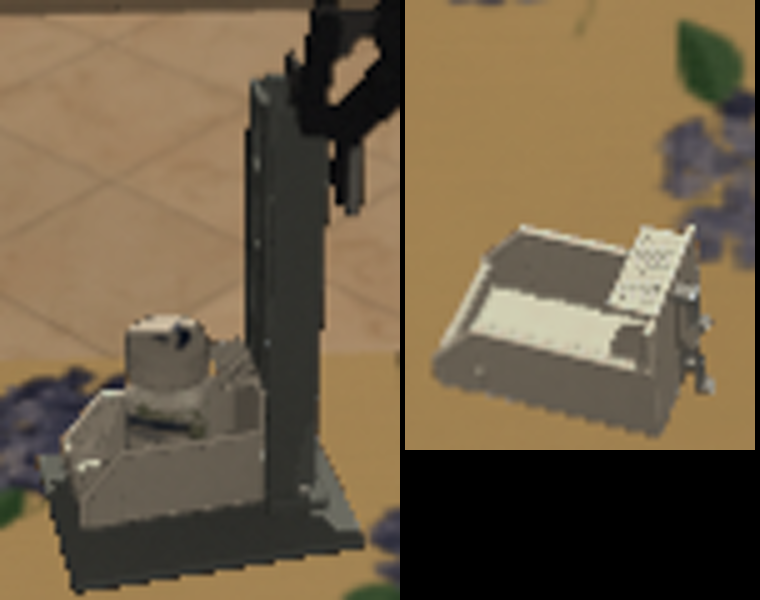

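```bash
python3 - <<'E'
from h import *
a=Cam("scene");b=Cam("side")
S=lambda u,v:(180+(u+.5)/4-.5,190+(v+.5)/4-.5)
D1=lambda u,v:(245+(u+.5)/5-.5,95+(v+.5)/5-.5)
D2=lambda u,v:(200+(u-405+.5)/5-.5,230+(v+.5)/5-.5)
def P(n,c,p,z): print(n,(c.on(p,z)*1000).round(1))
for n,p,z in [("tr back+y bot",(583,192),0),("tr front+y bot",(712,258),0),("front-y bot",(763,210),0),("jar bot near",(350,212),0),("jar top centre",(348,76),.096),
 ("tab1",(585,90),.079),("tab2",(640,62),.079),("tab3",(657,73),.079),("tab4",(600,105),.079),
 ("up back+y",(30,137),.265),("up front+y",(97,140),.265),("up front-y",(125,97),.265),("base back+y",(20,575),.0),("base front-y",(390,462),.01)]: P("S "+n,a,S(*p),z)
for n,p,z in [("tab bk+y",(640,228),.079),("tab",(693,228),.079),("tab",(655,320),.079),("tab",(610,305),.079),("bot front-y",(437,375),0),("bot back-y",(660,436),0)]: P("D "+n,b,D2(*p),z)
for n,p,z in [("up front-y",(272,78),.265),("up front+y",(254,76),.265),("base front -y",(80,590),0),("base back-y",(363,547),0),("base front+y",(40,460),.01)]: P("D "+n,b,D1(*p),z)
print("jar")
h=cv2.cvtColor(b.im,cv2.COLOR_BGR2HSV)
w=Cam("wrist");cv2.imwrite("pics/w0.png",w.im)
print("wrist C",w.C, "pix of tray/stand", w.pix([[.53,-.17,0],[.62,.15,.265],[.68,-.1,.096]]))
E
```

```text
S tr back+y bot [ 436.8 -286.8    0. ]
S tr front+y bot [ 337.3 -258.6    0. ]
S front-y bot [ 323.8 -319.2    0. ]
S jar bot near [ 565.7 -202.2    0. ]
S jar top centre [ 571.9 -217.4   96. ]
S tab1 [ 439.6 -289.9   79. ]
S tab2 [ 419.4 -334.9   79. ]
S tab3 [ 404.9 -327.7   79. ]
S tab4 [ 424.7 -278.6   79. ]
S up back+y [561.2 106.7 265. ]
S up front+y [531.8  95.4 265. ]
S up front-y [539.2  60.4 265. ]
S base back+y [578.4 144.2   0. ]
S base front-y [435.2  -3.3  10. ]
D tab bk+y [ 415.7 -288.    79. ]
D tab [ 438.3 -288.6   79. ]
D tab [ 423.8 -336.4   79. ]
D tab [ 405.  -328.3   79. ]
D bot front-y [ 320. -305.    0.]
D bot back-y [ 421.1 -339.3    0. ]
D up front-y [545.8  95.1 265. ]
D up front+y [536.7  97.7 265. ]
D base front -y [437.7   1.9   0. ]
D base back-y [600.3  33.9   0. ]
D base front+y [412.4 109.3  10. ]
jar
wrist C [0.62554881 0.07047623 0.37435601] pix of tray/stand [[ 213.52628056  308.44198724]
 [ 267.74439122 -184.38591189]
 [ 345.31383045  300.97981826]]
```

Request:
apply_moves(rows=[{"z": -40},{"z": -40},{"az": -7.1},{"az": -7.1},{"az": -7.1}])

```text
invalid input at $.rows[0]: expected keys x, y, z, ax, ay, az, gripper
```

Request:
apply_moves(rows=[{"az": -7.1},{"az": -7.1},{"az": -7.1},{"az": -7.1},{"az": -7.1}])

```text
invalid input at $.rows[0]: expected keys x, y, z, ax, ay, az, gripper
```

Request:
apply_moves(rows=[{"az": -7.1},{"az": -7.1},{"x": 0},{"x": 0},{"x": 0}])

```text
invalid input at $.rows[0]: expected keys x, y, z, ax, ay, az, gripper
```

```bash
python3 - <<'E'
from h import *
o=get_obs();print(o["clock"],o["position"],o["ee_rot"])
w=Cam("wrist");print(w.C);cv2.imwrite("pics/w1.png",w.im)
print(w.pix([[.535,.078,.265],[.535,.078,.01],[.38,-.3,0]]))
E
```

```text
0.4 [6.24929034e-01 1.79756940e-05 2.42179770e-01] [ 7.07116900e-01  7.07096652e-01 -7.96326318e-05 -9.01684926e-05]
[0.6255611  0.07047712 0.37442383]
[[  7.70114819  93.03213895]
 [201.87832592 106.55460332]
 [115.34727073 386.4056089 ]]
```

View pics/w1.png

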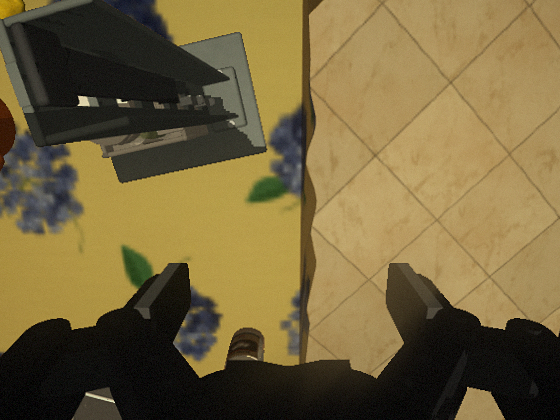

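Request:
apply_moves(rows=[{"x": 0,"y": 0,"z": -40,"ax": 0,"ay": 0,"az": -7.1,"gripper": 0},{"x": 0,"y": 0,"z": -40,"ax": 0,"ay": 0,"az": -7.1,"gripper": 0},{"x": 0,"y": 0,"z": 0,"ax": 0,"ay": 0,"az": -7.1,"gripper": 0},{"x": 0,"y": 0,"z": 0,"ax": 0,"ay": 0,"az": -7.1,"gripper": 0},{"x": 0,"y": 0,"z": 0,"ax": 0,"ay": 0,"az": -7.1,"gripper": 0}])

```text
clock: 0.87
position: [0.6253, 0.0, 0.3232]
ee_rot: [0.455, 0.89, 0.0, 0.001]
ft_force: [-0.5, 0.1, -0.2]
grip_width: 0.999
grasp_force: 0.0
```

Request:
apply_moves(rows=[{"x": 0,"y": 0,"z": 0,"ax": 0,"ay": 0,"az": -7.1,"gripper": 0},{"x": 0,"y": 0,"z": 0,"ax": 0,"ay": 0,"az": -7.1,"gripper": 0},{"x": 0,"y": 0,"z": 0,"ax": 0,"ay": 0,"az": -7.1,"gripper": 0},{"x": 0,"y": 0,"z": 0,"ax": 0,"ay": 0,"az": -7.1,"gripper": 0},{"x": 0,"y": 0,"z": 0,"ax": 0,"ay": 0,"az": -7.1,"gripper": 0}])

```text
clock: 1.28
position: [0.625, -0.0, 0.3223]
ee_rot: [0.162, 0.987, 0.0, 0.0]
ft_force: [0.3, 0.1, 1.4]
grip_width: 0.995
grasp_force: 0.0
```

```bash
python3 - <<'E'
from h import *
w=Cam("wrist")
o=get_obs();print(o["clock"],o["position"],o["ee_rot"]);print(w.C);cv2.imwrite("pics/w2.png",w.im)
print(w.pix([[.535,.078,.265],[.535,.078,.01],[.38,-.3,0]]))
class O: pass
E
```

```text
1.3333 [ 6.24995384e-01 -6.58070691e-05  3.22317670e-01] [ 1.57404912e-01  9.87534148e-01 -2.84657546e-05  1.70255834e-05]
[0.55936224 0.02293038 0.45453761]
[[372.99700254  33.69643123]
 [323.14979103  80.29095562]
 [ 11.53464974  64.65891161]]
```

View pics/w2.png

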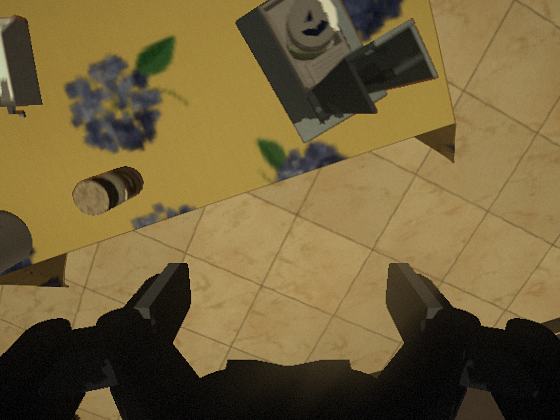

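```bash
python3 - <<'E'
from h import *
w=Cam("wrist")
def sub(c,ps,r=4):
    g=cv2.cvtColor(c.im,cv2.COLOR_BGR2GRAY);q=np.array(ps,np.float32).reshape(-1,1,2)
    cv2.cornerSubPix(g,q,(r,r),(-1,-1),(3,50,.01));return q.reshape(-1,2)
ps=[(412,20),(438,76),(360,52),(237,23),(305,142)];q=sub(w,ps)
for p,r,z in zip(ps,q,[.265,.265,.265,.01,.01]): print(p,r,w.on(p,z)*1000,w.on(r,z)*1000)
# tray (left), jar top
for p,z in [((30,17),.079),((42,103),.0),((91,196),.096)]: print(p,w.on(p,z)*1000)
# first wrist image w1: same camera intrinsics, pose from earlier printout
import copy
v=copy.copy(w);v.im=cv2.imread("pics/w1.png");C=np.array([0.6255611,0.07047712,0.37442383])
v.rv=np.array([-2.86281102e+00,-1.32433858e-03,1.58085751e-03]);v.R=cv2.Rodrigues(v.rv)[0];v.C=C;v.tv=-v.R@C
ps=[(240,33),(266,152),(121,182)];q=sub(v,ps)
for p,r in zip(ps,q): print(p,r,v.on(p,.01)*1000,v.on(r,.01)*1000)
E
```

```text
(412, 20) [414.33368   18.017595] [533.90063974  98.2778937  265.        ] [533.33135091  99.67294234 265.        ]
(438, 76) [438.  76.] [565.09460082 105.50295729 265.        ] [565.09460082 105.50295729 265.        ]
(360, 52) [360.  52.] [540.87468324  68.23776888 265.        ] [540.87468324  68.23776888 265.        ]
(237, 23) [236.18811   20.728249] [438.33256355  -3.14532599  10.        ] [435.62804806  -3.2109682   10.        ]
(305, 142) [305. 142.] [600.48956798  32.49290717  10.        ] [600.48956798  32.49290717  10.        ]
(30, 17) [ 378.39264987 -203.44321991   79.        ]
(42, 103) [ 440.64869497 -285.48444287    0.        ]
(91, 196) [ 573.89627397 -215.45688007   96.        ]
(240, 33) [240.89345   32.767063] [577.12451559 149.00562599  10.        ] [578.02649496 149.21599848  10.        ]
(266, 152) [266.8487  149.45123] [601.36112595  30.23287503  10.        ] [602.32520377  32.97801139  10.        ]
(121, 182) [121.01198 182.9233 ] [437.3470013   -2.68774164  10.        ] [437.21830065  -3.7454772   10.        ]
```

Request:
apply_moves(rows=[{"x": 13.7,"y": -36.3,"z": 10,"ax": 0,"ay": 0,"az": -1.5,"gripper": 0},{"x": 13.7,"y": -36.3,"z": 10,"ax": 0,"ay": 0,"az": 0,"gripper": 0},{"x": 13.7,"y": -36.3,"z": 10,"ax": 0,"ay": 0,"az": 0,"gripper": 0},{"x": 13.7,"y": -36.3,"z": 10,"ax": 0,"ay": 0,"az": 0,"gripper": 0},{"x": 13.7,"y": -36.3,"z": 10,"ax": 0,"ay": 0,"az": 0,"gripper": 0}])

```text
clock: 1.8
position: [0.5029, -0.1531, 0.272]
ee_rot: [0.155, 0.988, 0.0, 0.0]
ft_force: [0.7, 0.1, 0.3]
grip_width: 1.001
grasp_force: 0.0
```

Request:
apply_moves(rows=[{"x": 13.7,"y": -36.3,"z": 10,"ax": 0,"ay": 0,"az": 0,"gripper": 0},{"x": 13.7,"y": -36.3,"z": 10,"ax": 0,"ay": 0,"az": 0,"gripper": 0},{"x": 13.7,"y": -36.3,"z": 10,"ax": 0,"ay": 0,"az": 0,"gripper": 0},{"x": 13.7,"y": -36.3,"z": 10,"ax": 0,"ay": 0,"az": 0,"gripper": 0},{"x": 13.7,"y": -36.3,"z": 10,"ax": 0,"ay": 0,"az": 0,"gripper": 0}])

```text
clock: 2.22
position: [0.383, -0.3056, 0.2222]
ee_rot: [0.155, 0.988, -0.0, 0.0]
ft_force: [0.9, -1.4, -0.2]
grip_width: 1.004
grasp_force: 0.0
```

```bash
python3 - <<'E'
from h import *
w=Cam("wrist");w=Cam("wrist");w=Cam("wrist")
o=get_obs();print(o["clock"],o["position"],o["ee_rot"]);print(w.C);cv2.imwrite("pics/w3.png",w.im)
np.savez("w3.npz",im=w.im,K=w.K,d=w.d,rv=w.rv,tv=w.tv)
print(w.pix([[.377,-.2986,0],[.535,.078,.01],[.38,-.3,0]]))
E
```

```text
2.3667 [ 0.38204892 -0.30654201  0.22179842] [ 1.57259114e-01  9.87557263e-01  7.16846629e-05 -4.67810699e-04]
[ 0.31391455 -0.28655526  0.3534258 ]
[[295.99145551 175.89567884]
 [651.84835582 207.29988913]
 [295.61012449 178.91944399]]
```

View pics/w3.png

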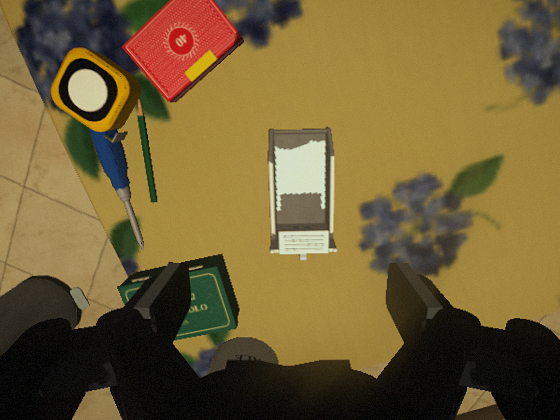

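```bash
python3 - <<'E'
from h import *
w=Cam("wrist")
s=cv2.cvtColor(w.im,cv2.COLOR_BGR2HSV)[:,:,1]
m=(s<70).astype(np.uint8)
for r in (150,180,200,220,226):
    c=np.where(m[r,250:350])[0]+250; L,R=c.min()-.5,c.max()+.5
    print(r,L,R,(w.on((L,r),.048)[:2]*1000).round(1),(w.on((R,r),.048)[:2]*1000).round(1))
g=cv2.cvtColor(w.im,cv2.COLOR_BGR2GRAY)
print(g[222:266,303]);print(g[240,266:342]);print(g[115:140,300])
n,l,st,ce=cv2.connectedComponentsWithStats(m);k=l[220,303];print(st[l[240,303]])
for p,z in [((303.5,251),.079),((304,231),.079),((300,128),.018)]: print(p,(w.on(p,z)*1000).round(1))
E
```

```text
150 270.5 329.5 [ 341.6 -309.1] [ 358.2 -258.1]
180 265.5 329.5 [ 366.4 -322.5] [ 384.9 -265.8]
200 266.5 329.5 [ 384.9 -327.9] [ 403.4 -271.1]
220 266.5 329.5 [ 403.7 -334.4] [ 422.5 -276.7]
226 267.5 328.5 [ 409.8 -335.5] [ 428.1 -279.3]
[ 77  78  67  62  71  68 152 210 220 215 207 204 200 215 223 161 176 208
 221 147 194 214 219 196 205 201 213 222 223 162 135 137 136 139 132 138
 138 140 137 140 142 141 141 138]
[109  71  78  72  76  76  74  69 138 201 223 216 221 217 218 215 216 214
 215 218 216 219 216 216 216 218 214 216 220 218 217 224 220 223 218 223
 219 221 222 224 222 222 220 223 225 222 224 219 221 220 220 224 216 217
 218 218 220 214 142  70  73  73  77  73  88 126 138 134 144 138 139 137
 140 139 138 139]
[141 138 142 140 144 138 143 141 137 137 143 110  78 110 103  90  87 105
 109 111 111 111 112 112 112]
[ 266  227   67   30 1199]
(303.5, 251) [ 432.5 -307.5   79. ]
(304, 231) [ 414.6 -301.5   79. ]
(300, 128) [ 332.8 -277.1   18. ]
```

Request:
apply_moves(rows=[{"x": 6.6,"y": 9,"z": 0,"ax": 0,"ay": 0,"az": -1.5,"gripper": 0},{"x": 0,"y": 0,"z": 38,"ax": 0,"ay": 0,"az": 0,"gripper": 0},{"x": 0,"y": 0,"z": 38,"ax": 0,"ay": 0,"az": 0,"gripper": 0},{"x": 0,"y": 0,"z": 38,"ax": 0,"ay": 0,"az": 0,"gripper": 0},{"x": 0,"y": 0,"z": 0,"ax": 0,"ay": 0,"az": 0,"gripper": 0}])

```text
clock: 2.83
position: [0.3784, -0.2896, 0.1026]
ee_rot: [0.138, 0.99, 0.002, -0.004]
ft_force: [-1.6, 1.1, -0.6]
grip_width: 0.996
grasp_force: 0.0
```

```bash
cat > go.py <<'E'
import sys
from h import *
from scipy.spatial.transform import Rotation as Ro
# usage: go.py x y z(mm) yaw_of_tool_x(deg): prints total shift in tool axes (of target yaw) and turn
o=get_obs();R=Ro.from_quat(o["ee_rot"]).as_matrix();p=o["position"]*1000
yaw=np.degrees(np.arctan2(R[1,0],R[0,0]));t=np.array([float(v) for v in sys.argv[1:4]]);ty=float(sys.argv[4])
print("t",round(o["clock"],2),"p",p.round(1),"yaw",round(yaw,2),"tool z",R[:,2].round(4),"F",o["ft_force"].round(1))
a=np.radians(ty);Rt=np.array([[np.cos(a),np.sin(a),0],[np.sin(a),-np.cos(a),0],[0,0,-1]])
print("tool shift",(Rt.T@(t-p)).round(1),"if before turn",(R.T@(t-p)).round(1),"az",round(yaw-ty,2))
E
python3 go.py 378.2 -296 30 163.4
```

```text
t 2.83 p [ 378.4 -289.6  102.6] yaw 164.15 tool z [-0.0078  0.0056 -1.    ] F [-1.6  1.1 -0.6]
tool shift [-1.6 -6.2 72.6] if before turn [-2.2 -6.4 72.5] az 0.75
```

Request:
apply_moves(rows=[{"x": -1.6,"y": -6,"z": 0,"ax": 0,"ay": 0,"az": 0.7,"gripper": 0},{"x": 0,"y": 0,"z": 36,"ax": 0,"ay": 0,"az": 0,"gripper": 0},{"x": 0,"y": 0,"z": 35,"ax": 0,"ay": 0,"az": 0,"gripper": 0},{"x": 0,"y": 0,"z": 0,"ax": 0,"ay": 0,"az": 0,"gripper": 0},{"x": 0,"y": 0,"z": 0,"ax": 0,"ay": 0,"az": 0,"gripper": 0}])

```text
clock: 3.25
position: [0.3815, -0.3001, 0.0389]
ee_rot: [0.145, 0.989, 0.0, -0.0]
ft_force: [-0.2, -0.4, 0.2]
grip_width: 1.0
grasp_force: 0.0
```

```bash
python3 go.py 378.2 -296 30 163.4
```

```text
t 3.25 p [ 381.5 -300.1   38.9] yaw 163.3 tool z [-1.e-04  2.e-04 -1.e+00] F [-0.2 -0.4  0.2]
tool shift [4.3 3.  8.9] if before turn [4.3 3.  8.9] az -0.1
```

Request:
apply_moves(rows=[{"x": 4,"y": 3,"z": 8,"ax": 0,"ay": 0,"az": 0,"gripper": 0},{"x": 0,"y": 0,"z": 0,"ax": 0,"ay": 0,"az": 0,"gripper": 0},{"x": 0,"y": 0,"z": 0,"ax": 0,"ay": 0,"az": 0,"gripper": 0},{"x": 0,"y": 0,"z": 0,"ax": 0,"ay": 0,"az": 0,"gripper": 0.2},{"x": 0,"y": 0,"z": 0,"ax": 0,"ay": 0,"az": 0,"gripper": 0.2}])

```text
clock: 3.67
position: [0.3783, -0.2963, 0.0303]
ee_rot: [0.145, 0.989, -0.0, 0.001]
ft_force: [-0.3, -0.9, 0.4]
grip_width: 0.799
grasp_force: 0.0
```

```bash
python3 go.py 378.2 -296 30 163.4; python3 - <<'E'
from h import *
b=Cam("side");b.save("pics/d2.png",180,220,110,110,5)
E
```

```text
t 3.67 p [ 378.3 -296.3   30.3] yaw 163.3 tool z [ 1.4e-03 -8.0e-04 -1.0e+00] F [-0.3 -0.9  0.4]
tool shift [0.2 0.3 0.3] if before turn [0.2 0.3 0.3] az -0.1
```

View pics/d2.png

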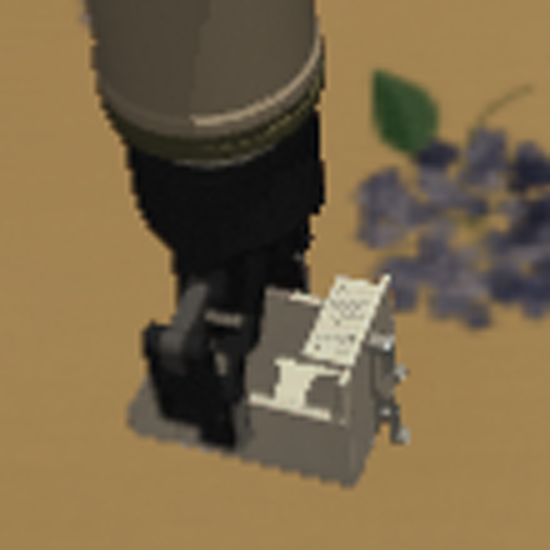

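Request:
apply_moves(rows=[{"x": 0,"y": 0,"z": 0,"ax": 0,"ay": 0,"az": 0,"gripper": 0.6},{"x": 0,"y": 0,"z": 0,"ax": 0,"ay": 0,"az": 0,"gripper": 0.6},{"x": 0,"y": 0,"z": 0,"ax": 0,"ay": 0,"az": 0,"gripper": 0.6},{"x": 0,"y": 0,"z": 0,"ax": 0,"ay": 0,"az": 0,"gripper": 0.6},{"x": 0,"y": 0,"z": 0,"ax": 0,"ay": 0,"az": 0,"gripper": 0.6}], newtons=60)

```text
clock: 4.13
position: [0.3781, -0.2962, 0.03]
ee_rot: [0.145, 0.989, -0.0, 0.0]
ft_force: [-0.9, 0.7, 6.1]
grip_width: 0.688
grasp_force: 64.4
```

```bash
python3 go.py 378.2 -296 30 163.4
```

```text
t 4.13 p [ 378.1 -296.2   30. ] yaw 163.29 tool z [ 8.e-04 -4.e-04 -1.e+00] F [-0.9  0.7  6.1]
tool shift [ 0.   0.2 -0. ] if before turn [ 0.   0.2 -0. ] az -0.11
```

Request:
apply_moves(rows=[{"x": 0,"y": 0,"z": -15,"ax": 0,"ay": 0,"az": 0,"gripper": 0.6},{"x": 0,"y": 0,"z": -40,"ax": 0,"ay": 0,"az": 0,"gripper": 0.6},{"x": 0,"y": 0,"z": -41,"ax": 0,"ay": 0,"az": 0,"gripper": 0.6},{"x": 0,"y": 0,"z": -41,"ax": 0,"ay": 0,"az": 0,"gripper": 0.6},{"x": 0,"y": 0,"z": -41,"ax": 0,"ay": 0,"az": 0,"gripper": 0.6}])

```text
clock: 4.55
position: [0.3771, -0.2956, 0.2092]
ee_rot: [0.145, 0.989, 0.0, -0.0]
ft_force: [2.3, -0.6, -1.5]
grip_width: 0.69
grasp_force: 65.5
```

Request:
apply_moves(rows=[{"x": 0,"y": 10,"z": -30,"ax": 0,"ay": 0,"az": 0,"gripper": 0.6},{"x": 4,"y": 35,"z": -20,"ax": 0,"ay": 0,"az": 0,"gripper": 0.6},{"x": 4,"y": 35,"z": 0,"ax": 0,"ay": 0,"az": 0,"gripper": 0.6},{"x": 4,"y": 35,"z": 0,"ax": 0,"ay": 0,"az": 0,"gripper": 0.6},{"x": 4,"y": 35,"z": 0,"ax": 0,"ay": 0,"az": 0,"gripper": 0.6}])

```text
clock: 4.97
position: [0.4054, -0.1462, 0.2576]
ee_rot: [0.145, 0.989, -0.0, 0.0]
ft_force: [1.7, -0.5, -2.3]
grip_width: 0.691
grasp_force: 65.8
```

Request:
apply_moves(rows=[{"x": 4,"y": 35,"z": 0,"ax": 0,"ay": 0,"az": 0,"gripper": 0.6},{"x": 4,"y": 35,"z": 0,"ax": 0,"ay": 0,"az": 0,"gripper": 0.6},{"x": 4,"y": 35,"z": 0,"ax": 0,"ay": 0,"az": 0,"gripper": 0.6},{"x": 0,"y": 0,"z": 0,"ax": 0,"ay": 0,"az": -5.7,"gripper": 0.6},{"x": 0,"y": 0,"z": 0,"ax": 0,"ay": 0,"az": -5.7,"gripper": 0.6}])

```text
clock: 5.38
position: [0.4242, -0.0415, 0.2572]
ee_rot: [0.042, 0.999, -0.0, -0.0]
ft_force: [0.1, -1.2, -1.8]
grip_width: 0.695
grasp_force: 65.8
```

Request:
apply_moves(rows=[{"x": 0,"y": 0,"z": 0,"ax": 0,"ay": 0,"az": -5.7,"gripper": 0.6},{"x": 0,"y": 0,"z": 0,"ax": 0,"ay": 0,"az": -5.7,"gripper": 0.6},{"x": 0,"y": 0,"z": 0,"ax": 0,"ay": 0,"az": -5.7,"gripper": 0.6},{"x": 0,"y": 0,"z": 0,"ax": 0,"ay": 0,"az": 0,"gripper": 0.6},{"x": 0,"y": 0,"z": 0,"ax": 0,"ay": 0,"az": 0,"gripper": 0.6}])

```text
clock: 5.8
position: [0.424, -0.0437, 0.2572]
ee_rot: [-0.101, 0.995, 0.0, -0.0]
ft_force: [-0.7, -0.4, -1.1]
grip_width: 0.692
grasp_force: 65.8
```

```bash
python3 go.py 445 60.1 209 191.8
```

```text
t 5.8 p [424.  -43.7 257.2] yaw -168.38 tool z [-4.e-04  1.e-04 -1.e+00] F [-0.7 -0.4 -1.1]
tool shift [-41.8  97.3  48.2] if before turn [-41.5  97.4  48.2] az -360.18
```

Request:
apply_moves(rows=[{"x": -14,"y": 32.5,"z": 0,"ax": 0,"ay": 0,"az": 0,"gripper": 0.6},{"x": -14,"y": 32.5,"z": 0,"ax": 0,"ay": 0,"az": 0,"gripper": 0.6},{"x": -14,"y": 32.5,"z": 12,"ax": 0,"ay": 0,"az": 0,"gripper": 0.6},{"x": 0,"y": 0,"z": 18,"ax": 0,"ay": 0,"az": 0,"gripper": 0.6},{"x": 0,"y": 0,"z": 18,"ax": 0,"ay": 0,"az": 0,"gripper": 0.6}])

```text
clock: 6.22
position: [0.4456, 0.0626, 0.209]
ee_rot: [-0.103, 0.995, 0.0, 0.001]
ft_force: [0.7, -0.6, -2.1]
grip_width: 0.689
grasp_force: 65.8
```

Request:
apply_moves(rows=[{"x": 0,"y": 0,"z": 0,"ax": 0,"ay": 0,"az": 0,"gripper": 0.6},{"x": 0,"y": 0,"z": 0,"ax": 0,"ay": 0,"az": 0,"gripper": 0.6},{"x": 0,"y": 0,"z": 0,"ax": 0,"ay": 0,"az": 0,"gripper": 0.6},{"x": 0,"y": 0,"z": 0,"ax": 0,"ay": 0,"az": 0,"gripper": 0.6},{"x": 0,"y": 0,"z": 0,"ax": 0,"ay": 0,"az": 0,"gripper": 0.6}])

```text
clock: 6.63
position: [0.4459, 0.0602, 0.2104]
ee_rot: [-0.102, 0.995, -0.0, 0.001]
ft_force: [1.0, 0.7, -2.2]
grip_width: 0.691
grasp_force: 65.6
```

```bash
python3 go.py 445 60.1 209 191.8; python3 - <<'E'
from h import *
w=Cam("wrist");a=Cam("scene");b=Cam("side")
np.savez("now.npz",w=w.im,a=a.im,b=b.im)
print(a.pix([.5,.07,.23]),b.pix([.5,.07,.23]))
o=np.zeros((590,800,3),np.uint8)
R=lambda i,k:cv2.resize(i,None,fx=k,fy=k,interpolation=cv2.INTER_CUBIC)
o[:290,:400]=R(w.im[150:295,190:390],2)
ua,ub=a.pix([.5,.07,.23])[0].astype(int),b.pix([.5,.07,.23])[0].astype(int)
A=R(a.im[ua[1]-35:ua[1]+35,ua[0]-50:ua[0]+50],4);B=R(b.im[ub[1]-35:ub[1]+35,ub[0]-50:ub[0]+50],4)
o[:280,400:800]=A;o[300:580,400:800]=B;print(ua,ub)
cv2.imwrite("pics/m1.png",o)
E
```

```text
t 6.63 p [445.9  60.2 210.4] yaw -168.27 tool z [ 1.8e-03  1.0e-04 -1.0e+00] F [ 1.   0.7 -2.2]
tool shift [0.9 0.1 1.4] if before turn [0.9 0.1 1.4] az -360.07
[[227.20837869 236.5439598 ]] [[281.4680028  127.49010408]]
[227 236] [281 127]
```

View pics/m1.png

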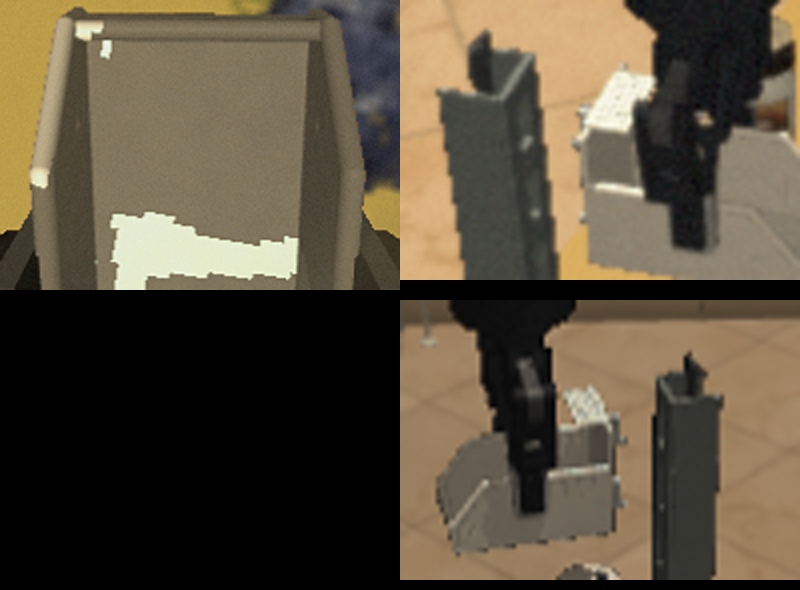

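```bash
python3 - <<'E'
from h import *
a=Cam("scene");b=Cam("side")
g=cv2.cvtColor(a.im,cv2.COLOR_BGR2GRAY);gb=cv2.cvtColor(b.im,cv2.COLOR_BGR2GRAY)
S=lambda u,v:(177+(u-400+.5)/4-.5,201+(v+.5)/4-.5)
D=lambda u,v:(231+(u-400+.5)/4-.5,92+(v-300+.5)/4-.5)
t=np.radians(11.8);ex=np.array([np.cos(t),np.sin(t)]);ey=np.array([-ex[1],ex[0]]);O=np.array([538,79.5])
def P(n,c,p,z):
    X=(c.on(p,z)*1000)[:2];print(n,X.round(1),"stand xy",(ex@(X-O)).round(1),(ey@(X-O)).round(1))
for n,p,z in [("up bk+y",(439,93),.265),("up fr+y",(499,101),.265),("up fr-y",(533,54),.265),("tab bk+y",(586,125),.2595),("tab bk-y",(614,70),.2595),("tab fr-y",(656,77),.2595),("tab fr+y",(640,128),.2595)]:P("S "+n,a,S(*p),z)
for n,p,z in [("up fr+y",(657,378),.265),("up fr-y",(672,403),.265),("up bk-y",(721,400),.265),("tab fr+y",(566,392),.2595),("tab bk+y",(598,388),.2595),("tab bk-y",(616,424),.2595)]:P("D "+n,b,D(*p),z)
E
```

```text
S up bk+y [562.5 107.3] stand xy 29.6 22.2
S up fr+y [533.8 100.7] stand xy 0.2 21.6
S up fr-y [540.5  62. ] stand xy -1.2 -17.7
S tab bk+y [491.9  93.2] stand xy -42.3 22.8
S tab bk-y [503.1  50.3] stand xy -40.2 -21.4
S tab fr-y [482.1  46.7] stand xy -61.5 -20.6
S tab fr+y [468.4  84.6] stand xy -67.1 19.2
D up fr+y [535.   90.4] stand xy -0.7 11.3
D up fr-y [542.7  56.6] stand xy -0.1 -23.3
D up bk-y [573.4  59.4] stand xy 30.6 -26.9
D tab fr+y [476.8  84.4] stand xy -58.9 17.3
D tab bk+y [497.3  88.9] stand xy -37.9 17.6
D tab bk-y [507.3  41.3] stand xy -37.8 -31.2
```

```bash
python3 - <<'E'
from h import *
a=Cam("scene");b=Cam("side")
t=np.radians(11.8);ex=np.array([np.cos(t),np.sin(t)]);ey=np.array([-ex[1],ex[0]]);O=np.array([538,79.5])
W=lambda x,y,z:np.r_[O+ex*x+ey*y,z]/1000
X=[W(-145,-30,180.4),W(-40,-30,180.4),W(-40,-30,228.4),W(-122,-30,228.4)]
q=b.pix(X);print("side crop",((q-[231,92]+.5)*4+[400,300]).round(0))
X=[W(-40,30,180.4),W(-40,30,228.4),W(-40,22,259)]
q=a.pix(X);print("scene crop",((q-[177,201]+.5)*4+[400,0]).round(0))
E
```

```text
side crop [[453. 555.]
 [613. 533.]
 [613. 468.]
 [484. 485.]]
scene crop [[590. 266.]
 [582. 187.]
 [583. 125.]]
```

Request:
apply_moves(rows=[{"x": 0,"y": 1,"z": 1.4,"ax": 0,"ay": 0,"az": 0,"gripper": 0.6},{"x": -10,"y": 0,"z": 0,"ax": 0,"ay": 0,"az": 0,"gripper": 0.6},{"x": -10,"y": 0,"z": 0,"ax": 0,"ay": 0,"az": 0,"gripper": 0.6},{"x": 0,"y": 0,"z": 0,"ax": 0,"ay": 0,"az": 0,"gripper": 0.6},{"x": 0,"y": 0,"z": 0,"ax": 0,"ay": 0,"az": 0,"gripper": 0.6}])

```text
clock: 7.4
position: [0.4653, 0.0657, 0.2077]
ee_rot: [-0.103, 0.995, 0.0, -0.0]
ft_force: [0.2, -0.0, -1.5]
grip_width: 0.692
grasp_force: 65.6
```

Request:
apply_moves(rows=[{"x": -4,"y": 0,"z": 0,"ax": 0,"ay": 0,"az": 0,"gripper": 0.6},{"x": -4,"y": 0,"z": 0,"ax": 0,"ay": 0,"az": 0,"gripper": 0.6},{"x": 0,"y": 0,"z": 0,"ax": 0,"ay": 0,"az": 0,"gripper": 0.6},{"x": 0,"y": 0,"z": 0,"ax": 0,"ay": 0,"az": 0,"gripper": 0.6},{"x": 0,"y": 0,"z": 0,"ax": 0,"ay": 0,"az": 0,"gripper": 0.6}])

```text
clock: 7.82
position: [0.4725, 0.0671, 0.2079]
ee_rot: [-0.103, 0.995, 0.0, -0.0]
ft_force: [-0.7, -0.2, -1.2]
grip_width: 0.691
grasp_force: 65.6
```

```bash
python3 go.py 483.1 68.1 209 191.8
```

```text
t 7.82 p [472.5  67.1 207.9] yaw -168.2 tool z [-1.e-04 -0.e+00 -1.e+00] F [-0.7 -0.2 -1.2]
tool shift [-10.6  -1.1  -1.1] if before turn [-10.6  -1.1  -1.1] az -360.0
```

Request:
apply_moves(rows=[{"x": -4,"y": 0,"z": -1,"ax": 0,"ay": 0,"az": 0,"gripper": 0.6},{"x": -3,"y": 0,"z": 0,"ax": 0,"ay": 0,"az": 0,"gripper": 0.6},{"x": 0,"y": 0,"z": 0,"ax": 0,"ay": 0,"az": 0,"gripper": 0.6},{"x": 0,"y": 0,"z": 0,"ax": 0,"ay": 0,"az": 0,"gripper": 0.6}])

```text
clock: 8.15
position: [0.4796, 0.0686, 0.2089]
ee_rot: [-0.103, 0.995, 0.0, 0.0]
ft_force: [-0.3, -1.0, -1.6]
grip_width: 0.689
grasp_force: 65.6
```

Request:
apply_moves(rows=[{"x": -2,"y": 0,"z": 0,"ax": 0,"ay": 0,"az": 0,"gripper": 0.6},{"x": 0,"y": 0,"z": 0,"ax": 0,"ay": 0,"az": 0,"gripper": 0.6},{"x": 0,"y": 0,"z": 0,"ax": 0,"ay": 0,"az": 0,"gripper": 0.6},{"x": 0,"y": 0,"z": 0,"ax": 0,"ay": 0,"az": 0,"gripper": 0.6}])

```text
clock: 8.48
position: [0.4813, 0.0689, 0.2089]
ee_rot: [-0.103, 0.995, -0.0, -0.0]
ft_force: [-0.3, -0.6, -1.8]
grip_width: 0.688
grasp_force: 65.6
```

```bash
python3 go.py 483.1 68.1 209 191.8
```

```text
t 8.48 p [481.3  68.9 208.9] yaw -168.2 tool z [-0. -0. -1.] F [-0.3 -0.6 -1.8]
tool shift [-1.6 -1.1 -0.1] if before turn [-1.6 -1.1 -0.1] az -360.0
```

Request:
apply_moves(rows=[{"x": -1.5,"y": 0,"z": 0,"ax": 0,"ay": 0,"az": 0,"gripper": 0.6},{"x": 0,"y": 0,"z": 0,"ax": 0,"ay": 0,"az": 0,"gripper": 0.6},{"x": 0,"y": 0,"z": 0,"ax": 0,"ay": 0,"az": 0,"gripper": 0.6}])

```text
clock: 8.73
position: [0.4827, 0.0691, 0.2088]
ee_rot: [-0.103, 0.995, -0.0, -0.0]
ft_force: [-1.1, -0.4, -1.9]
grip_width: 0.693
grasp_force: 65.9
```

Request:
apply_moves(rows=[{"x": -1.5,"y": 0,"z": 0,"ax": 0,"ay": 0,"az": 0,"gripper": 0.6},{"x": 0,"y": 0,"z": 0,"ax": 0,"ay": 0,"az": 0,"gripper": 0.6},{"x": 0,"y": 0,"z": 0,"ax": 0,"ay": 0,"az": 0,"gripper": 0.6}])

```text
clock: 8.98
position: [0.4827, 0.0691, 0.2083]
ee_rot: [-0.103, 0.995, -0.0, -0.002]
ft_force: [-8.9, -2.3, 0.3]
grip_width: 0.692
grasp_force: 66.0
```

Request:
apply_moves(rows=[{"x": -1,"y": 0,"z": 0,"ax": 0,"ay": 0,"az": 0,"gripper": 0.6},{"x": 0,"y": 0,"z": 0,"ax": 0,"ay": 0,"az": 0,"gripper": 0.6},{"x": 0,"y": 0,"z": 0,"ax": 0,"ay": 0,"az": 0,"gripper": 0.6}])

```text
clock: 9.23
position: [0.4828, 0.0691, 0.208]
ee_rot: [-0.103, 0.995, -0.0, -0.003]
ft_force: [-14.9, -3.3, 1.2]
grip_width: 0.691
grasp_force: 66.2
```

```bash
python3 go.py 483.1 68.1 209 191.8
```

```text
t 9.23 p [482.8  69.1 208. ] yaw -168.19 tool z [-0.0061 -0.0016 -1.    ] F [-14.9  -3.3   1.2]
tool shift [-0.1 -1.1 -1. ] if before turn [-0.1 -1.1 -1. ] az -359.99
```

Request:
apply_moves(rows=[{"x": 2.7,"y": 0,"z": 0,"ax": 0,"ay": 0,"az": 0,"gripper": 0.6},{"x": 0,"y": 0,"z": 0,"ax": 0,"ay": 0,"az": 0,"gripper": 0.6},{"x": 0,"y": 0,"z": 2,"ax": 0,"ay": 0,"az": 0,"gripper": 0.6},{"x": 0,"y": 0,"z": 2,"ax": 0,"ay": 0,"az": 0,"gripper": 0.6},{"x": 0,"y": 0,"z": 0,"ax": 0,"ay": 0,"az": 0,"gripper": 0.6}])

```text
clock: 9.65
position: [0.4827, 0.0692, 0.2045]
ee_rot: [-0.103, 0.995, 0.0, -0.0]
ft_force: [-1.1, -0.2, -1.2]
grip_width: 0.687
grasp_force: 65.8
```

Request:
apply_moves(rows=[{"x": 0,"y": 0,"z": 2,"ax": 0,"ay": 0,"az": 0,"gripper": 0.6},{"x": 0,"y": 0,"z": 0,"ax": 0,"ay": 0,"az": 0,"gripper": 0.6},{"x": 0,"y": 0,"z": 0,"ax": 0,"ay": 0,"az": 0,"gripper": 0.6}])

```text
clock: 9.9
position: [0.4825, 0.0692, 0.2028]
ee_rot: [-0.103, 0.995, 0.0, -0.0]
ft_force: [-3.6, 0.3, -0.6]
grip_width: 0.692
grasp_force: 66.1
```

```bash
python3 go.py 483.1 68.1 201 191.8
```

```text
t 9.9 p [482.5  69.2 202.8] yaw -168.2 tool z [-3.e-04 -0.e+00 -1.e+00] F [-3.6  0.3 -0.6]
tool shift [-0.3 -1.2  1.8] if before turn [-0.3 -1.2  1.8] az -360.0
```

Request:
apply_moves(rows=[{"x": 0,"y": 0,"z": 1.5,"ax": 0,"ay": 0,"az": 0,"gripper": 0.6},{"x": 0,"y": 0,"z": 0,"ax": 0,"ay": 0,"az": 0,"gripper": 0.6},{"x": 0,"y": 0,"z": 0,"ax": 0,"ay": 0,"az": 0,"gripper": 0.6}])

```text
clock: 10.15
position: [0.4824, 0.0691, 0.2017]
ee_rot: [-0.103, 0.995, -0.0, -0.0]
ft_force: [-7.2, -1.3, 3.6]
grip_width: 0.69
grasp_force: 66.7
```

Request:
apply_moves(rows=[{"x": 0,"y": 0,"z": 1,"ax": 0,"ay": 0,"az": 0,"gripper": 0.6},{"x": 0,"y": 0,"z": 0,"ax": 0,"ay": 0,"az": 0,"gripper": 0.6},{"x": 0,"y": 0,"z": 0,"ax": 0,"ay": 0,"az": 0,"gripper": 0.6}])

```text
clock: 10.4
position: [0.4825, 0.0691, 0.2009]
ee_rot: [-0.103, 0.995, -0.0, -0.0]
ft_force: [-7.9, -1.4, 5.1]
grip_width: 0.693
grasp_force: 66.9
```

Request:
apply_moves(rows=[{"x": 0,"y": 0,"z": 0,"ax": 0,"ay": 0,"az": 0,"gripper": 0.25},{"x": 0,"y": 0,"z": 0,"ax": 0,"ay": 0,"az": 0,"gripper": 0.1},{"x": 0,"y": 0,"z": 0,"ax": 0,"ay": 0,"az": 0,"gripper": 0.05},{"x": 0,"y": 0,"z": 0,"ax": 0,"ay": 0,"az": 0,"gripper": 0.05},{"x": 0,"y": 0,"z": 0,"ax": 0,"ay": 0,"az": 0,"gripper": 0.05}])

```text
clock: 10.82
position: [0.4829, 0.0692, 0.2005]
ee_rot: [-0.103, 0.995, 0.0, 0.0]
ft_force: [-0.7, 0.4, -0.1]
grip_width: 0.951
grasp_force: 0.0
```

```bash
python3 go.py 483.1 68.1 201 191.8; python3 - <<'E'
from h import *
a=Cam("scene");b=Cam("side")
R=lambda i,k:cv2.resize(i,None,fx=k,fy=k,interpolation=cv2.INTER_CUBIC)
np.savez("rel.npz",a=a.im,b=b.im)
# white tab rows in scene/side vs expectation
t=np.radians(11.8);ex=np.array([np.cos(t),np.sin(t)]);ey=np.array([-ex[1],ex[0]]);O=np.array([538,79.5])
W=lambda x,y,z:np.r_[O+ex*x+ey*y,z]/1000
for n,c in(("scene",a),("side",b)):
    q=c.pix([W(-1,22,250),W(-1,-22,250),W(-23,-22,250),W(-23,22,250)]);print(n,q.round(1).tolist())
    x0,y0=q.min(0).astype(int)-6;x1,y1=q.max(0).astype(int)+7
    g=cv2.cvtColor(c.im,cv2.COLOR_BGR2GRAY)[y0:y1,x0:x1];m=(g>150)
    ys,xs=np.where(m);print("bright",len(ys),(xs.mean()+x0).round(1) if len(xs) else 0,(ys.mean()+y0).round(1) if len(xs) else 0,"exp",q.mean(0).round(1))
E
```

```text
t 10.82 p [482.9  69.2 200.5] yaw -168.2 tool z [ 5.e-04  2.e-04 -1.e+00] F [-0.7  0.4 -0.1]
tool shift [ 0.  -1.1 -0.5] if before turn [ 0.  -1.1 -0.5] az -360.0
scene [[202.7, 232.6], [211.3, 219.2], [222.1, 220.8], [213.8, 234.3]]
bright 185 212.3 223.8 exp [212.5 226.7]
side [[293.6, 114.5], [298.0, 122.5], [289.5, 123.6], [285.4, 115.5]]
bright 64 291.1 120.1 exp [291.7 119. ]
```

Request:
apply_moves(rows=[{"x": 0,"y": 0,"z": -15,"ax": 0,"ay": 0,"az": 0,"gripper": 0.05},{"x": 0,"y": 0,"z": -25,"ax": 0,"ay": 0,"az": 0,"gripper": 0.05},{"x": 0,"y": 0,"z": -30,"ax": 0,"ay": 0,"az": 0,"gripper": 0.05},{"x": 0,"y": 0,"z": -25,"ax": 0,"ay": 0,"az": 0,"gripper": 0.05},{"x": 0,"y": 0,"z": 0,"ax": 0,"ay": 0,"az": 0,"gripper": 1}])

```text
clock: 11.33
position: [0.4845, 0.0697, 0.3005]
ee_rot: [-0.103, 0.995, 0.0, 0.004]
ft_force: [-0.2, 0.1, -1.1]
grip_width: 0.83
grasp_force: 0.0
```

Request:
apply_moves(rows=[{"x": -20,"y": 0,"z": 0,"ax": 0,"ay": 0,"az": 0,"gripper": 1},{"x": -20,"y": 0,"z": 0,"ax": 0,"ay": 0,"az": 0,"gripper": 1},{"x": 0,"y": 0,"z": 0,"ax": 0,"ay": 0,"az": 0,"gripper": 1},{"x": 0,"y": 0,"z": 0,"ax": 0,"ay": 0,"az": 0,"gripper": 1},{"x": 0,"y": 0,"z": 0,"ax": 0,"ay": 0,"az": 0,"gripper": 1}])

```text
clock: 11.75
position: [0.5214, 0.0774, 0.295]
ee_rot: [-0.103, 0.995, 0.0, -0.0]
ft_force: [-0.3, 0.1, -0.2]
grip_width: 0.088
grasp_force: 0.0
```

```bash
python3 go.py 523.1 77.4 266 191.8; python3 - <<'E'
from h import *
a=Cam("scene");b=Cam("side");w=Cam("wrist")
np.savez("rel2.npz",a=a.im,b=b.im,w=w.im)
R=lambda i,k:cv2.resize(i,None,fx=k,fy=k,interpolation=cv2.INTER_CUBIC)
o=np.zeros((600,800,3),np.uint8)
o[:280,:400]=R(a.im[195:265,165:265],4);o[:280,400:]=R(b.im[80:150,245:345],4);o[285:600,:400]=cv2.resize(w.im,(400,300))[:300].repeat(1,0)[:315] if 0 else np.pad(cv2.resize(w.im,(400,300)),((0,15),(0,0),(0,0)))
cv2.imwrite("pics/m2.png",o)
E
```

```text
t 11.75 p [521.4  77.4 295. ] yaw -168.19 tool z [-8.e-04  1.e-04 -1.e+00] F [-0.3  0.1 -0.2]
tool shift [-1.7 -0.3 29. ] if before turn [-1.7 -0.3 29. ] az -359.99
```

Request:
apply_moves(rows=[{"x": -1,"y": 0,"z": 14,"ax": 0,"ay": 0,"az": 0,"gripper": 1},{"x": 0,"y": 0,"z": 14,"ax": 0,"ay": 0,"az": 0,"gripper": 1},{"x": 0,"y": 0,"z": 0,"ax": 0,"ay": 0,"az": 0,"gripper": 1},{"x": 0,"y": 0,"z": 0,"ax": 0,"ay": 0,"az": 0,"gripper": 1}])

```text
clock: 12.23
position: [0.5223, 0.0774, 0.2674]
ee_rot: [-0.103, 0.995, -0.0, -0.0]
ft_force: [-0.3, -0.6, -0.1]
grip_width: -0.002
grasp_force: 0.0
```

Request:
apply_moves(rows=[{"x": 0,"y": 0,"z": 2,"ax": 0,"ay": 0,"az": 0,"gripper": 1},{"x": 0,"y": 0,"z": 2,"ax": 0,"ay": 0,"az": 0,"gripper": 1},{"x": 0,"y": 0,"z": 0,"ax": 0,"ay": 0,"az": 0,"gripper": 1},{"x": 0,"y": 0,"z": 0,"ax": 0,"ay": 0,"az": 0,"gripper": 1}])

```text
clock: 12.57
position: [0.5229, 0.0776, 0.2638]
ee_rot: [-0.103, 0.995, -0.0, 0.0]
ft_force: [-0.3, 0.4, 0.2]
grip_width: 0.0
grasp_force: 0.0
```

Request:
apply_moves(rows=[{"x": 0,"y": 0,"z": 2,"ax": 0,"ay": 0,"az": 0,"gripper": 1},{"x": 0,"y": 0,"z": 0,"ax": 0,"ay": 0,"az": 0,"gripper": 1},{"x": 0,"y": 0,"z": 0,"ax": 0,"ay": 0,"az": 0,"gripper": 1}])

```text
clock: 12.82
position: [0.5228, 0.0775, 0.2614]
ee_rot: [-0.103, 0.995, 0.0, -0.0]
ft_force: [0.7, -0.5, 0.1]
grip_width: 0.003
grasp_force: 0.0
```

Contact is expected around here; I'll continue pressing in small steps.

Request:
apply_moves(rows=[{"x": 0,"y": 0,"z": 2,"ax": 0,"ay": 0,"az": 0,"gripper": 1},{"x": 0,"y": 0,"z": 0,"ax": 0,"ay": 0,"az": 0,"gripper": 1},{"x": 0,"y": 0,"z": 0,"ax": 0,"ay": 0,"az": 0,"gripper": 1}])

```text
clock: 13.07
position: [0.5229, 0.0776, 0.2595]
ee_rot: [-0.103, 0.995, 0.0, 0.0]
ft_force: [0.4, 0.6, 1.3]
grip_width: -0.003
grasp_force: 0.7
```

Request:
apply_moves(rows=[{"x": 0,"y": 0,"z": 2,"ax": 0,"ay": 0,"az": 0,"gripper": 1},{"x": 0,"y": 0,"z": 0,"ax": 0,"ay": 0,"az": 0,"gripper": 1},{"x": 0,"y": 0,"z": 0,"ax": 0,"ay": 0,"az": 0,"gripper": 1}])

```text
clock: 13.32
position: [0.523, 0.0776, 0.2579]
ee_rot: [-0.103, 0.995, 0.0, 0.0]
ft_force: [-0.6, 0.7, 4.9]
grip_width: 0.002
grasp_force: 2.4
```

Request:
apply_moves(rows=[{"x": 0,"y": 0,"z": 2,"ax": 0,"ay": 0,"az": 0,"gripper": 1},{"x": 0,"y": 0,"z": 0,"ax": 0,"ay": 0,"az": 0,"gripper": 1},{"x": 0,"y": 0,"z": 0,"ax": 0,"ay": 0,"az": 0,"gripper": 1}])

```text
clock: 13.57
position: [0.5226, 0.0775, 0.2551]
ee_rot: [-0.103, 0.995, -0.0, -0.0]
ft_force: [0.2, 1.0, -0.2]
grip_width: -0.001
grasp_force: 0.0
```

Request:
apply_moves(rows=[{"x": 0,"y": 0,"z": 2,"ax": 0,"ay": 0,"az": 0,"gripper": 1},{"x": 0,"y": 0,"z": 0,"ax": 0,"ay": 0,"az": 0,"gripper": 1},{"x": 0,"y": 0,"z": 0,"ax": 0,"ay": 0,"az": 0,"gripper": 1}])

```text
clock: 13.82
position: [0.5227, 0.0775, 0.2531]
ee_rot: [-0.103, 0.995, 0.0, -0.0]
ft_force: [-0.4, 0.2, -0.1]
grip_width: 0.001
grasp_force: 0.0
```

Request:
apply_moves(rows=[{"x": 0,"y": 0,"z": 2,"ax": 0,"ay": 0,"az": 0,"gripper": 1},{"x": 0,"y": 0,"z": 0,"ax": 0,"ay": 0,"az": 0,"gripper": 1},{"x": 0,"y": 0,"z": 0,"ax": 0,"ay": 0,"az": 0,"gripper": 1}])

```text
clock: 14.07
position: [0.5227, 0.0775, 0.2513]
ee_rot: [-0.103, 0.995, 0.0, -0.0]
ft_force: [1.0, -0.1, 0.7]
grip_width: 0.004
grasp_force: 0.0
```

Request:
apply_moves(rows=[{"x": 0,"y": 0,"z": 2,"ax": 0,"ay": 0,"az": 0,"gripper": 1},{"x": 0,"y": 0,"z": 0,"ax": 0,"ay": 0,"az": 0,"gripper": 1},{"x": 0,"y": 0,"z": 0,"ax": 0,"ay": 0,"az": 0,"gripper": 1}])

```text
clock: 14.32
position: [0.5231, 0.0777, 0.2506]
ee_rot: [-0.103, 0.995, -0.0, 0.001]
ft_force: [-3.2, 0.1, 8.7]
grip_width: 0.001
grasp_force: 4.3
```

```bash
python3 go.py 523.1 77.4 251 191.8
```

```text
t 14.32 p [523.1  77.7 250.6] yaw -168.2 tool z [ 0.0016  0.     -1.    ] F [-3.2  0.1  8.7]
tool shift [ 0.1 -0.3 -0.4] if before turn [ 0.1 -0.3 -0.4] az -360.0
```

Request:
apply_moves(rows=[{"x": 0,"y": 0,"z": 1.5,"ax": 0,"ay": 0,"az": 0,"gripper": 1},{"x": 0,"y": 0,"z": 0,"ax": 0,"ay": 0,"az": 0,"gripper": 1},{"x": 0,"y": 0,"z": 0,"ax": 0,"ay": 0,"az": 0,"gripper": 1}])

```text
clock: 14.57
position: [0.5234, 0.0777, 0.2505]
ee_rot: [-0.103, 0.995, -0.0, 0.002]
ft_force: [-6.4, -1.3, 17.0]
grip_width: 0.005
grasp_force: 8.9
```

Request:
apply_moves(rows=[{"x": 0,"y": 0,"z": -12,"ax": 0,"ay": 0,"az": 0,"gripper": 1},{"x": 0,"y": 0,"z": -35,"ax": 0,"ay": 0,"az": 0,"gripper": 1},{"x": 0,"y": 0,"z": 0,"ax": 0,"ay": 0,"az": 0,"gripper": 1}])

```text
clock: 14.82
position: [0.5245, 0.0781, 0.3008]
ee_rot: [-0.103, 0.995, 0.0, 0.004]
ft_force: [1.4, 0.6, 1.0]
grip_width: 0.004
grasp_force: 0.0
```

```bash
python3 go.py 523.1 77.4 251 191.8;python3 - <<'E'
from h import *
a=Cam("scene");b=Cam("side")
t=np.radians(11.8);ex=np.array([np.cos(t),np.sin(t)]);ey=np.array([-ex[1],ex[0]]);O=np.array([538,79.5])
W=lambda x,y,z:np.r_[O+ex*x+ey*y,z]/1000
for n,c in(("scene",a),("side",b)):
  for z in (240,250):
    q=c.pix([W(-1,22,z),W(-1,-22,z),W(-23,-22,z),W(-23,22,z)])
    x0,y0=q.min(0).astype(int)-6;x1,y1=q.max(0).astype(int)+7
    g=cv2.cvtColor(c.im,cv2.COLOR_BGR2GRAY)[y0:y1,x0:x1];ys,xs=np.where(g>150)
    print(n,z,len(ys),(xs.mean()+x0).round(1),(ys.mean()+y0).round(1),"exp",q.mean(0).round(1))
# jar: cap top
h=cv2.cvtColor(b.im,cv2.COLOR_BGR2HSV)
for c,n in((a,"scene"),(b,"side")):
    X=np.array([.573,-.2165,.096]);p=c.pix(X)[0];r=c.pix(X+[.022,0,0])[0];print(n,p,r)
# cap dark band & outline in side: left/right extents vs row
p=b.pix([.573,-.2165,.05])[0].astype(int)
for r in range(p[1]-30,p[1]+32,4):
    row=h[r,p[0]-20:p[0]+21];print(r,p[0]-20,"".join("#" if (s<90 or v<90) else "." for _,s,v in row))
E
```

```text
t 14.82 p [524.5  78.1 300.8] yaw -168.2 tool z [ 0.0072  0.001  -1.    ] F [1.4 0.6 1. ]
tool shift [ 1.5 -0.4 49.8] if before turn [ 1.9 -0.3 49.8] az -360.0
scene 240 336 218.8 226.8 exp [213.  230.9]
scene 250 410 218.9 224.3 exp [212.5 226.7]
side 240 31 292.6 123.9 exp [291.6 122.5]
side 250 31 292.6 123.9 exp [291.7 119. ]
scene [266.07071831 208.70855212] [258.41486542 206.62192341]
side [317.58303612 243.80101409] [327.36024884 243.56499268]
227 296 .........................................
231 296 .........................................
235 296 .........................................
239 296 ...................######................
243 296 .............#################...........
247 296 ............##################...........
251 296 ............###################..........
255 296 #...........##################...........
259 296 ##.........###################..........#
263 296 ####.......####.##########..........#####
267 296 ##.........#########........#............
271 296 ##.........############.####.............
275 296 ............###############..............
279 296 .........................................
283 296 .........................................
287 296 .........................................
```

Request:
apply_moves(rows=[{"x": 1.5,"y": -33.2,"z": -2,"ax": 0,"ay": 0,"az": 0,"gripper": 1},{"x": 1.5,"y": -33.2,"z": 0,"ax": 0,"ay": 0,"az": 0,"gripper": 1},{"x": 1.5,"y": -33.2,"z": 0,"ax": 0,"ay": 0,"az": 0,"gripper": 0},{"x": 1.5,"y": -33.2,"z": 10,"ax": 0,"ay": 0,"az": 0,"gripper": 0},{"x": 1.5,"y": -33.2,"z": 20,"ax": 0,"ay": 0,"az": 0,"gripper": 0}])

```text
clock: 15.33
position: [0.5502, -0.0881, 0.268]
ee_rot: [-0.103, 0.995, -0.0, 0.002]
ft_force: [0.6, 0.4, -0.4]
grip_width: 0.419
grasp_force: 0.0
```

Request:
apply_moves(rows=[{"x": 1.5,"y": -33.2,"z": 20,"ax": 0,"ay": 0,"az": 0,"gripper": 0},{"x": 1.5,"y": -33.2,"z": 20,"ax": 0,"ay": 0,"az": 0,"gripper": 0},{"x": 1.5,"y": -33.2,"z": 20,"ax": 0,"ay": 0,"az": 0,"gripper": 0},{"x": 0,"y": 0,"z": 0,"ax": 0,"ay": 0,"az": 0,"gripper": 0},{"x": 0,"y": 0,"z": 0,"ax": 0,"ay": 0,"az": 0,"gripper": 0}])

```text
clock: 15.75
position: [0.5639, -0.187, 0.2042]
ee_rot: [-0.101, 0.995, 0.001, -0.002]
ft_force: [0.4, 1.3, 1.3]
grip_width: 0.999
grasp_force: 0.0
```

```bash
python3 go.py 572.5 -216.7 63 191.8;python3 - <<'E'
from h import *
print(get_obs()["joint_pos"].round(2))
b=Cam("side");w=Cam("wrist")
print("salt",b.on((335,372),0)*1000)
p=w.pix([[.5725,-.2167,.096],[.5725+.022,-.2167,.096]]);print(p)
v=cv2.cvtColor(w.im,cv2.COLOR_BGR2HSV);x,y=p[0].astype(int);cv2.imwrite("pics/w5.png",w.im)
# pale cap top blob
m=((v[:,:,1]<110)&(v[:,:,2]>90)).astype(np.uint8)
n,l,s,c=cv2.connectedComponentsWithStats(m)
for i in range(1,n):
    if 400<s[i][4]<20000 and np.hypot(*(c[i]-p[0]))<90: print(s[i],c[i].round(1),(w.on(c[i],.096)*1000).round(1))
E
```

```text
t 15.75 p [ 563.9 -187.   204.2] yaw -168.42 tool z [-4.3e-03  8.0e-04 -1.0e+00] F [0.4 1.3 1.3]
tool shift [ -2.4 -30.8 141.2] if before turn [ -3.1 -31.  141.2] az -360.22
[ 0.39  0.3  -0.18  1.59  0.06  1.27  1.97]
salt [ 589.08207836 -470.17668628    0.        ]
[[243.8806355  210.31372568]
 [239.10364923 237.06092334]]
```

Request:
apply_moves(rows=[{"x": -2.5,"y": -31,"z": 20,"ax": 0,"ay": 0,"az": 0,"gripper": 0},{"x": 0,"y": 0,"z": 15,"ax": 0,"ay": 0,"az": 0,"gripper": 0},{"x": 0,"y": 0,"z": 0,"ax": 0,"ay": 0,"az": 0,"gripper": 0},{"x": 0,"y": 0,"z": 0,"ax": 0,"ay": 0,"az": 0,"gripper": 0}])

```text
clock: 16.18
position: [0.5743, -0.2129, 0.1721]
ee_rot: [-0.104, 0.995, 0.001, -0.0]
ft_force: [0.4, 0.4, 1.0]
grip_width: 0.997
grasp_force: 0.0
```

```bash
python3 go.py 572.5 -216.7 63 191.8;python3 - <<'E'
from h import *
w=Cam("wrist")
p=w.pix([[.5725,-.2167,.096],[.5725,-.2167+.022,.096]]);print(p);x,y=p[0].astype(int)
v=cv2.cvtColor(w.im,cv2.COLOR_BGR2HSV)
print(w.im[y,x],v[y,x]);
for c in (1,2): print(v[y,x-60:x+61:3,c]); print(v[y-60:y+61:3,x,c])
cv2.imwrite("pics/w6.png",w.im)
E
```

```text
t 16.18 p [ 574.3 -212.9  172.1] yaw -168.09 tool z [-5.0e-04  1.1e-03 -1.0e+00] F [0.4 0.4 1. ]
tool shift [  2.5  -3.3 109.1] if before turn [  2.5  -3.4 109.1] az -359.89
[[281.8289988  219.13431689]
 [314.51408299 225.70063383]]
[ 66 103 123] [ 19 118 123]
[158 160 157 154 155 157 153 161 157 159 110 110 109 115 112 113 109 109
 114 123 118 110 118 111 109 114 113 109 115 132 106 158 157 154 158 156
 152 156 154 158 156]
[158 162 165 123 106 101 101 106 111 173 123 116 115 132 121 123 138 129
 118 120 118 125 107 110 123 115 115 115 113 116  47  37  60 115 117 122
 115 118 114 114 115]
[163 161 159 161 161 162 162 158 159 159 137 155 157 146 134 136 140 141
 137 131 123 128 136 138 117 114  54  54  60  60  60 134 162 161 160 162
 163 163 159 158 163]
[163 161 133  60  70  91  86  82  23  28  62  68  60  60  57  52  50  73
 130 130 123 137 146 141 120 122 138 135 124 130  93  89  93 169 170 130
 173 167 170 172 173]
```

Request:
apply_moves(rows=[{"x": 2.5,"y": -3.3,"z": 10,"ax": 0,"ay": 0,"az": 0,"gripper": 0},{"x": 0,"y": 0,"z": 33,"ax": 0,"ay": 0,"az": 0,"gripper": 0},{"x": 0,"y": 0,"z": 33,"ax": 0,"ay": 0,"az": 0,"gripper": 0},{"x": 0,"y": 0,"z": 30,"ax": 0,"ay": 0,"az": 0,"gripper": 0},{"x": 0,"y": 0,"z": 0,"ax": 0,"ay": 0,"az": 0,"gripper": 0}])

```text
clock: 16.65
position: [0.5691, -0.2168, 0.0605]
ee_rot: [-0.103, 0.995, 0.002, -0.004]
ft_force: [-2.4, 0.3, -0.9]
grip_width: 1.001
grasp_force: 0.0
```

Request:
apply_moves(rows=[{"x": 0,"y": 0,"z": 0,"ax": 0,"ay": 0,"az": 0,"gripper": 0},{"x": 0,"y": 0,"z": 0,"ax": 0,"ay": 0,"az": 0,"gripper": 0}])

```text
clock: 16.82
position: [0.5736, -0.2185, 0.0682]
ee_rot: [-0.103, 0.995, -0.001, 0.001]
ft_force: [0.8, 0.4, 0.6]
grip_width: 1.001
grasp_force: 0.0
```

```bash
python3 go.py 572.5 -216.7 63 191.8
```

```text
t 16.82 p [ 573.6 -218.5   68.2] yaw -168.17 tool z [ 2.8e-03 -7.0e-04 -1.0e+00] F [0.8 0.4 0.6]
tool shift [0.7 2.  5.2] if before turn [0.8 2.  5.2] az -359.97
```

Request:
apply_moves(rows=[{"x": 0.5,"y": 1.5,"z": 3.5,"ax": 0,"ay": 0,"az": 0,"gripper": 0},{"x": 0,"y": 0,"z": 0,"ax": 0,"ay": 0,"az": 0,"gripper": 0},{"x": 0,"y": 0,"z": 0,"ax": 0,"ay": 0,"az": 0,"gripper": 0.4},{"x": 0,"y": 0,"z": 0,"ax": 0,"ay": 0,"az": 0,"gripper": 0.7},{"x": 0,"y": 0,"z": 0,"ax": 0,"ay": 0,"az": 0,"gripper": 0.7}], newtons=30)

```text
clock: 17.23
position: [0.5718, -0.2172, 0.063]
ee_rot: [-0.103, 0.995, -0.0, 0.0]
ft_force: [-0.9, -0.2, 0.1]
grip_width: 0.605
grasp_force: 0.0
```

Request:
apply_moves(rows=[{"x": 0,"y": 0,"z": 0,"ax": 0,"ay": 0,"az": 0,"gripper": 0.7},{"x": 0,"y": 0,"z": 0,"ax": 0,"ay": 0,"az": 0,"gripper": 0.7},{"x": 0,"y": 0,"z": 0,"ax": 0,"ay": 0,"az": 0,"gripper": 0.7}])

```text
clock: 17.48
position: [0.5719, -0.2172, 0.0629]
ee_rot: [-0.103, 0.995, -0.0, 0.0]
ft_force: [-1.6, 0.1, 3.8]
grip_width: 0.492
grasp_force: 30.1
```

```bash
python3 go.py 572.5 -216.7 63 191.8
```

```text
t 17.48 p [ 571.9 -217.2   62.9] yaw -168.2 tool z [ 7.e-04 -2.e-04 -1.e+00] F [-1.6  0.1  3.8]
tool shift [-0.7  0.4 -0.1] if before turn [-0.7  0.4 -0.1] az -360.0
```

Request:
apply_moves(rows=[{"x": 0,"y": 0,"z": -15,"ax": 0,"ay": 0,"az": 0,"gripper": 0.7},{"x": 0,"y": 0,"z": -30,"ax": 0,"ay": 0,"az": 0,"gripper": 0.7},{"x": 0,"y": 0,"z": -40,"ax": 0,"ay": 0,"az": 0,"gripper": 0.7},{"x": 0,"y": 0,"z": -40,"ax": 0,"ay": 0,"az": 0,"gripper": 0.7},{"x": 0,"y": 0,"z": -40,"ax": 0,"ay": 0,"az": 0,"gripper": 0.7}])

```text
clock: 17.9
position: [0.5709, -0.2169, 0.2287]
ee_rot: [-0.103, 0.995, 0.0, -0.001]
ft_force: [0.9, 0.0, -1.3]
grip_width: 0.492
grasp_force: 30.8
```

Request:
apply_moves(rows=[{"x": 0,"y": 0,"z": -40,"ax": 0,"ay": 0,"az": 0,"gripper": 0.7},{"x": 8,"y": 10,"z": -30,"ax": 0,"ay": 0,"az": 0,"gripper": 0.7},{"x": 10,"y": 25,"z": -10,"ax": 0,"ay": 0,"az": 0,"gripper": 0.7},{"x": 10,"y": 30,"z": 0,"ax": 0,"ay": 0,"az": 0,"gripper": 0.7},{"x": 8,"y": 30,"z": 0,"ax": 0,"ay": 0,"az": 0,"gripper": 0.7}])

```text
clock: 18.32
position: [0.5162, -0.131, 0.3079]
ee_rot: [-0.102, 0.995, -0.0, 0.0]
ft_force: [0.3, 0.3, -1.3]
grip_width: 0.494
grasp_force: 30.9
```

Request:
apply_moves(rows=[{"x": 0,"y": 30,"z": 0,"ax": 0,"ay": 0,"az": 0,"gripper": 0.7},{"x": 0,"y": 30,"z": 0,"ax": 0,"ay": 0,"az": 0,"gripper": 0.7},{"x": 0,"y": 30,"z": 0,"ax": 0,"ay": 0,"az": 0,"gripper": 0.7},{"x": 0,"y": 30,"z": 0,"ax": 0,"ay": 0,"az": 0,"gripper": 0.7},{"x": 0,"y": 0,"z": 0,"ax": 0,"ay": 0,"az": 0,"gripper": 0.7}])

```text
clock: 18.73
position: [0.4912, -0.0075, 0.3076]
ee_rot: [-0.107, 0.994, 0.001, 0.0]
ft_force: [0.8, 1.0, -1.6]
grip_width: 0.493
grasp_force: 30.9
```

```bash
python3 go.py 476 67.7 300 191.8
```

```text
t 18.73 p [491.2  -7.5 307.6] yaw -167.74 tool z [ 0.      0.0017 -1.    ] F [ 0.8  1.  -1.6]
tool shift [-0.5 76.7  7.6] if before turn [-1.1 76.7  7.7] az -359.54
```

Request:
apply_moves(rows=[{"x": 0,"y": 26,"z": 0,"ax": 0,"ay": 0,"az": 0,"gripper": 0.7},{"x": 0,"y": 26,"z": 0,"ax": 0,"ay": 0,"az": 0,"gripper": 0.7},{"x": 0,"y": 24,"z": 0,"ax": 0,"ay": 0,"az": 0,"gripper": 0.7},{"x": 0,"y": 0,"z": 0,"ax": 0,"ay": 0,"az": 0,"gripper": 0.7},{"x": 0,"y": 0,"z": 0,"ax": 0,"ay": 0,"az": 0,"gripper": 0.7}])

```text
clock: 19.15
position: [0.4765, 0.0615, 0.3072]
ee_rot: [-0.104, 0.995, -0.0, -0.0]
ft_force: [0.4, -0.4, -1.8]
grip_width: 0.493
grasp_force: 31.0
```

Request:
apply_moves(rows=[{"x": 0,"y": 0,"z": 0,"ax": 0,"ay": 0,"az": 0,"gripper": 0.7},{"x": 0,"y": 0,"z": 0,"ax": 0,"ay": 0,"az": 0,"gripper": 0.7},{"x": 0,"y": 0,"z": 0,"ax": 0,"ay": 0,"az": 0,"gripper": 0.7}])

```text
clock: 19.4
position: [0.477, 0.0594, 0.3072]
ee_rot: [-0.102, 0.995, -0.0, -0.0]
ft_force: [-0.4, -0.1, -1.2]
grip_width: 0.493
grasp_force: 31.0
```

```bash
python3 go.py 476 67.7 260 191.8
```

```text
t 19.4 p [477.   59.4 307.2] yaw -168.29 tool z [-3.e-04 -1.e-04 -1.e+00] F [-0.4 -0.1 -1.2]
tool shift [-0.8  8.4 47.2] if before turn [-0.8  8.4 47.2] az -360.09
```

Request:
apply_moves(rows=[{"x": -0.8,"y": 8.4,"z": 0,"ax": 0,"ay": 0,"az": 0,"gripper": 0.7},{"x": 0,"y": 0,"z": 20,"ax": 0,"ay": 0,"az": 0,"gripper": 0.7},{"x": 0,"y": 0,"z": 20,"ax": 0,"ay": 0,"az": 0,"gripper": 0.7},{"x": 0,"y": 0,"z": 0,"ax": 0,"ay": 0,"az": 0,"gripper": 0.7},{"x": 0,"y": 0,"z": 0,"ax": 0,"ay": 0,"az": 0,"gripper": 0.7}])

```text
clock: 19.82
position: [0.4754, 0.0688, 0.2671]
ee_rot: [-0.103, 0.995, 0.0, -0.001]
ft_force: [0.5, 1.0, -1.3]
grip_width: 0.493
grasp_force: 31.0
```

```bash
python3 go.py 476 67.7 229 191.8
```

```text
t 19.82 p [475.4  68.8 267.1] yaw -168.21 tool z [-1.7e-03 -1.0e-04 -1.0e+00] F [ 0.5  1.  -1.3]
tool shift [-0.3 -1.2 38.1] if before turn [-0.4 -1.2 38.1] az -360.01
```

Request:
apply_moves(rows=[{"x": 0,"y": -0.6,"z": 12,"ax": 0,"ay": 0,"az": 0,"gripper": 0.7},{"x": 0,"y": 0,"z": 12,"ax": 0,"ay": 0,"az": 0,"gripper": 0.7},{"x": 0,"y": 0,"z": 11,"ax": 0,"ay": 0,"az": 0,"gripper": 0.7},{"x": 0,"y": 0,"z": 0,"ax": 0,"ay": 0,"az": 0,"gripper": 0.7},{"x": 0,"y": 0,"z": 0,"ax": 0,"ay": 0,"az": 0,"gripper": 0.7}])

```text
clock: 20.23
position: [0.4756, 0.0681, 0.2317]
ee_rot: [-0.103, 0.995, 0.0, -0.001]
ft_force: [0.3, -0.3, -1.5]
grip_width: 0.492
grasp_force: 31.0
```

Request:
apply_moves(rows=[{"x": 0,"y": 0,"z": 2,"ax": 0,"ay": 0,"az": 0,"gripper": 0.7},{"x": 0,"y": 0,"z": 0,"ax": 0,"ay": 0,"az": 0,"gripper": 0.7},{"x": 0,"y": 0,"z": 0,"ax": 0,"ay": 0,"az": 0,"gripper": 0.7}])

```text
clock: 20.48
position: [0.4762, 0.0682, 0.2308]
ee_rot: [-0.103, 0.995, 0.0, 0.0]
ft_force: [0.3, 0.4, -0.9]
grip_width: 0.494
grasp_force: 31.0
```

Request:
apply_moves(rows=[{"x": 0,"y": 0,"z": 2,"ax": 0,"ay": 0,"az": 0,"gripper": 0.7},{"x": 0,"y": 0,"z": 0,"ax": 0,"ay": 0,"az": 0,"gripper": 0.7},{"x": 0,"y": 0,"z": 0,"ax": 0,"ay": 0,"az": 0,"gripper": 0.7}])

```text
clock: 20.73
position: [0.476, 0.0682, 0.2284]
ee_rot: [-0.103, 0.995, 0.0, 0.0]
ft_force: [-0.4, 0.4, -0.4]
grip_width: 0.497
grasp_force: 31.0
```

```bash
python3 go.py 476 67.7 227.5 191.8
```

```text
t 20.73 p [476.   68.2 228.4] yaw -168.2 tool z [ 1.e-04  0.e+00 -1.e+00] F [-0.4  0.4 -0.4]
tool shift [ 0.1 -0.5  0.9] if before turn [ 0.1 -0.5  0.9] az -360.0
```

Request:
apply_moves(rows=[{"x": 0,"y": 0,"z": 1,"ax": 0,"ay": 0,"az": 0,"gripper": 0.7},{"x": 0,"y": 0,"z": 0,"ax": 0,"ay": 0,"az": 0,"gripper": 0.7},{"x": 0,"y": 0,"z": 0,"ax": 0,"ay": 0,"az": 0,"gripper": 0.7}])

```text
clock: 20.98
position: [0.476, 0.0682, 0.2274]
ee_rot: [-0.103, 0.995, 0.0, 0.0]
ft_force: [0.3, -0.5, -1.2]
grip_width: 0.494
grasp_force: 31.0
```

Request:
apply_moves(rows=[{"x": 0,"y": 0,"z": 0.7,"ax": 0,"ay": 0,"az": 0,"gripper": 0.7},{"x": 0,"y": 0,"z": 0,"ax": 0,"ay": 0,"az": 0,"gripper": 0.7},{"x": 0,"y": 0,"z": 0,"ax": 0,"ay": 0,"az": 0,"gripper": 0.7}])

```text
clock: 21.23
position: [0.476, 0.0682, 0.2267]
ee_rot: [-0.103, 0.995, 0.0, 0.0]
ft_force: [-1.1, 0.4, -1.2]
grip_width: 0.494
grasp_force: 31.0
```

Request:
apply_moves(rows=[{"x": 0,"y": 0,"z": 0.7,"ax": 0,"ay": 0,"az": 0,"gripper": 0.7},{"x": 0,"y": 0,"z": 0,"ax": 0,"ay": 0,"az": 0,"gripper": 0.7},{"x": 0,"y": 0,"z": 0,"ax": 0,"ay": 0,"az": 0,"gripper": 0.7}])

```text
clock: 21.48
position: [0.476, 0.0682, 0.226]
ee_rot: [-0.103, 0.995, 0.0, -0.0]
ft_force: [1.0, 0.5, -1.2]
grip_width: 0.492
grasp_force: 31.0
```

Request:
apply_moves(rows=[{"x": 0,"y": 0,"z": 0.7,"ax": 0,"ay": 0,"az": 0,"gripper": 0.7},{"x": 0,"y": 0,"z": 0,"ax": 0,"ay": 0,"az": 0,"gripper": 0.7},{"x": 0,"y": 0,"z": 0,"ax": 0,"ay": 0,"az": 0,"gripper": 0.7}])

```text
clock: 21.73
position: [0.4761, 0.0682, 0.2255]
ee_rot: [-0.103, 0.995, -0.0, 0.0]
ft_force: [-2.0, 0.5, 0.4]
grip_width: 0.486
grasp_force: 31.2
```

Request:
apply_moves(rows=[{"x": 0,"y": 0,"z": 0,"ax": 0,"ay": 0,"az": 0,"gripper": 0.4},{"x": 0,"y": 0,"z": 0,"ax": 0,"ay": 0,"az": 0,"gripper": 0.2},{"x": 0,"y": 0,"z": 0,"ax": 0,"ay": 0,"az": 0,"gripper": 0.1},{"x": 0,"y": 0,"z": 0,"ax": 0,"ay": 0,"az": 0,"gripper": 0.1},{"x": 0,"y": 0,"z": 0,"ax": 0,"ay": 0,"az": 0,"gripper": 0.1}])

```text
clock: 22.15
position: [0.476, 0.0682, 0.2253]
ee_rot: [-0.103, 0.995, 0.0, 0.0]
ft_force: [0.0, -0.4, 0.4]
grip_width: 0.9
grasp_force: 0.0
```

Request:
apply_moves(rows=[{"x": 0,"y": 0,"z": -15,"ax": 0,"ay": 0,"az": 0,"gripper": 0.1},{"x": 0,"y": 0,"z": -25,"ax": 0,"ay": 0,"az": 0,"gripper": 0.1},{"x": 0,"y": 0,"z": -35,"ax": 0,"ay": 0,"az": 0,"gripper": 0.1},{"x": 0,"y": 0,"z": -35,"ax": 0,"ay": 0,"az": 0,"gripper": 0.1},{"x": 0,"y": -35,"z": 0,"ax": 0,"ay": 0,"az": 0,"gripper": 0.1}])

```text
clock: 22.57
position: [0.4843, 0.0404, 0.3425]
ee_rot: [-0.108, 0.994, 0.001, 0.005]
ft_force: [1.3, 0.9, 0.1]
grip_width: 0.9
grasp_force: 0.0
```

Request:
apply_moves(rows=[{"x": 0,"y": -35,"z": 0,"ax": 0,"ay": 0,"az": 0,"gripper": 0.1},{"x": 0,"y": -35,"z": 0,"ax": 0,"ay": 0,"az": 0,"gripper": 0.1},{"x": 0,"y": -35,"z": 0,"ax": 0,"ay": 0,"az": 0,"gripper": 0.1},{"x": 0,"y": 0,"z": 0,"ax": 0,"ay": 0,"az": 0,"gripper": 0.1},{"x": 0,"y": 0,"z": 0,"ax": 0,"ay": 0,"az": 0,"gripper": 0.1}])

```text
clock: 22.98
position: [0.5046, -0.0709, 0.3349]
ee_rot: [-0.101, 0.995, 0.0, -0.0]
ft_force: [-0.5, 1.8, -0.7]
grip_width: 0.899
grasp_force: 0.0
```

```bash
python3 go.py 476 67.7 227.5 191.8; python3 - <<'E'
from h import *
a=Cam("scene");b=Cam("side")
R=lambda i,k:cv2.resize(i,None,fx=k,fy=k,interpolation=cv2.INTER_CUBIC)
o=np.zeros((600,800,3),np.uint8)
o[:,:400]=R(a.im[190:340,180:280],4);o[:,400:]=R(b.im[75:225,240:340],4)
cv2.imwrite("pics/fin.png",o)
E
```

```text
t 22.98 p [504.6 -70.9 334.9] yaw -168.43 tool z [-7.e-04  2.e-04 -1.e+00] F [-0.5  1.8 -0.7]
tool shift [ -0.3 141.5 107.4] if before turn [  0.2 141.4 107.5] az -360.23
```

View pics/fin.png

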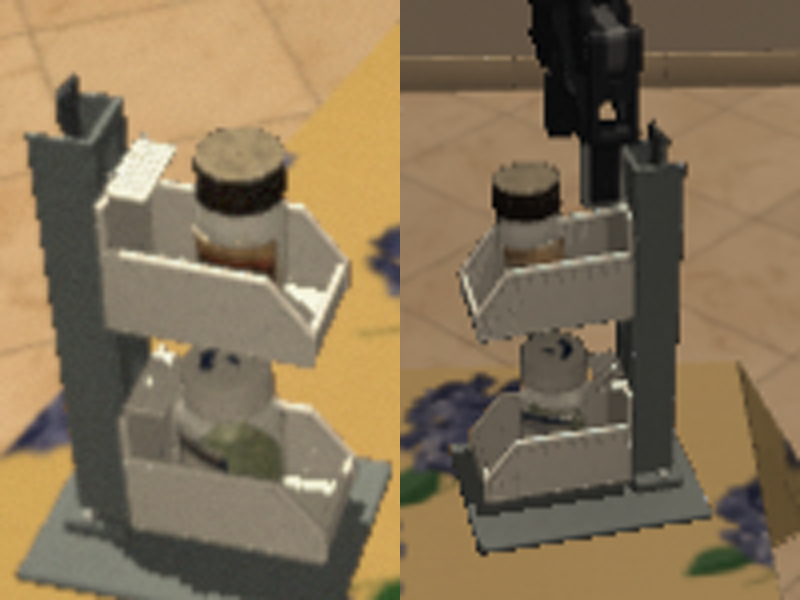

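The picture shows the jar standing upright in the upper tray, with its cap at about (240,165) in the scene half. The tray sits flush against the upright, the lower jar hasn't moved, and the gripper is clear.

```bash
python3 -c "
from workcell import *
print(hand_in())"
```

```text
the job is handed in; nothing more can be done
None
```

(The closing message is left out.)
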